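# Set out a brake caliper rebuild on the bench mat

### The arm

A 6-joint arm with a two-finger parallel gripper is mounted at the origin on the work surface. World frame = base frame: x ahead of the robot, y to its left, z up, the work surface at z = 0. Lengths are in m, angles in rad, forces in N, time in s.
With the tool pointing down it reaches from about 0.25 to 0.725 m from the base axis. Payload 4 kg.
Tool frame: the origin (TCP) lies midway between the tips of the shut fingers; the grasp point (between the pads) lies bot.pinch_z behind it (bot.pinch_z is the distance from the TCP to the grasp point, in m); z points along the fingers, y is the direction in which the jaws open and shut (so a half turn about z gives the same grasp; the last joint's range is limited). The gripper opens to 85 mm and grips with 20 to 120 N. Pads are 22 mm wide; open, the fingers measure 114 mm over their backs; the gripper's body (76 mm by 85 mm) begins 54 mm behind the grasp point. The pads swing forward as they close: fully open they stand 13 mm farther back than shut.
Start: joints at [-1.204, 0.241, 0.005, 1.335, 0, 1.571], TCP at [0.179, -0.467, 0.231] pointing down, gripper open.
Joint ranges: [-2.72, 2.72], [-1.05, 1.87], [-1.09, 1.28], [-1.99, 2.15], [-1.42, 1.44], [-3.14, 3.14]. Speed limits (rad/s): [2.79, 2.79, 3.14, 3.14, 3.14, 3.14].

### API

Orientations are given as a unit quaternion [x, y, z, w].
In Python, from workcell import bot gives the robot as it stands. The module is installed in compiled form; this text tells all that it offers.
- The arm moves only by the tool move_arm, never from a script. Its argument "series" is a list that holds one entry, the list of rows, each a list of 7 numbers: the shift along the world's x, y, z in cm, then the turn, a rotation vector about the world's x, y, z in degrees, then the opening, from 0 (shut) to 1 (fully open). A call has exactly 5 rows; each row shifts and turns the pose as measured when the row begins; what a row does not reach is not made up. A row lasts 1/10 s, in which the tool goes at most 50 mm and 8.59 degrees, less where a joint would pass 70% of its speed; a pose out of reach is approached as far as the arm can. A call with a gripper value outside its range is refused whole. The fingers move at their own pace and stop on an object; the grip force is fixed at half the most. Time passes only in rows, so rows that do not move let the fingers close, or fill a call up. It gives the time, the measured TCP pose, the force and the opening at its end, in the units of the state.
- bot.get_obs(): the state, without advancing time (a new reading comes with each control period).
- bot.camera(name): name is "scene" or "top"; returns (picture, depth): 384x512x3 uint8, red, green, blue; 384x512 float32, m along the optical axis (not along the pixel's ray), 0 where there is no reading.
- bot.camera_info(name): a dict with "vfov" (degrees; the focal length in pixels is half the picture's height over the tangent of half this angle, whatever the lens; pixels are square), "cx", "cy" (the principal point, pixels), "cam_to_world" (4x4, takes a point from camera to world coordinates). Camera axes: x right, y down, z forward; pixel columns grow to the right and rows downward; lengths in m; the calibration is good to about 2 mm. A picture is of the moment at which its call begins. camera_info takes no time and is no camera call.
- bot.job_done(): hands the job in, once; it reports no verdict.
Trained networks look in the newest picture that a camera, given by its name, has taken for a name from the list of things; names that differ only in an ending like _2 or _b are one class to them, and where a whole thing is asked for, a point or a joint stands for the part that bears it (a point fixed in the world has none). Each returns a list of dicts, best first, with "confidence" (0 to 1); they miss things now and then, are a little off and sometimes report something else, mostly with a low value. They report only what shows in the picture. A call takes as long as a camera call.
- bot.find_in(camera, target): "at" ([x, y, z] in m, in world coordinates, good to about 4 mm: the middle of the surface that is visible of it).
The state is a dict: "clock": time; "joint_pos": joint angles; "joint_vel": joint speeds; "tau": joint torques, N m; "eef_pos": TCP position; "tool_rot": TCP orientation; "ft_force": force on the tool from outside, world axes, zero at the start; "ft_torque": the same for the moment, N m; "grip_width": finger opening in m.
Only numpy, scipy, OpenCV 4.12 (cv2) and the standard library are available. Lean on these libraries where they do the work, as an engineer would, in place of code of your own. Each camera call takes 0.05 s, during which the arm holds its last target.

### The job

Set out the caliper rebuild on the black mat: pack the carrier's gap with the two packers that together fill it snugly, standing upright side by side right down on its floor, without forcing them, and leave the third packer and the grease tin where they are. Stand the steel piston midway between the carrier and the red grease tin, lay the copper guide ring flat and centred on top of the piston, and stand the brass bolt on its head straight behind the tin (the side away from the robot, square to the mat's front edge), a finger or two clear of it.

Things in the scene. Friction and masses are not known exactly. Their poses are not given: they have to be found in the camera images.
- mat: Black rubber bench mat, fixed, 220 mm (x) by 360 mm (y), 2 mm thick, edges parallel to the world axes. Origin: centre of its underside, on the bench (z = 0). Carrier and tin stand on it in a row along y, about 240 mm apart, either one on the left. x points away from the robot (behind), y to the robot's left.
- carrier: Grey caliper carrier, fixed on the mat at some yaw: dark floor plate 112 (own x) x 34 (own y) x 10 mm, a brass screw head near each end (17 mm high), two upright grey cheeks 14 mm thick (x), 34 mm long (y), 44 mm high, tops half-round. The gap between the cheeks is 40.5 mm along x, centred, open above and at both y ends; its floor is 10 mm above the underside. Origin: centre of underside.
- tin: Red grease tin with a white band and a steel lid, upright, loose, 66 mm across, 70 mm high, 0.8 kg; stands on the mat. Origin: centre of its underside; its x axis is parallel to the world's.
- packer_yellow: Yellow packer standing upright: block 14 mm thick (own x), 50 mm long (own y), 30 mm high, long lower edges rounded to 4 mm; centred on top an upright grip tab 9 mm thick (x), 26 mm long (y), 28 mm high: 58 mm high in all. Grip the tab from above across its 26 mm length. About 60 g. Origin: centre of the underside, z up.
- packer_green: Green packer, the same as the yellow one (same length, height and tab) but 20 mm thick, about 90 g.
- packer_blue: Blue packer, the same as the yellow one (same length, height and tab) but 23 mm thick, about 105 g.
- piston: Bright steel caliper piston, solid upright cylinder 48 mm in diameter, 50 mm high, a dark groove band near its top, about 0.3 kg, loose on the bench. Origin: centre of its underside, z up.
- guide_ring: Copper guide ring lying flat on the bench, 44 mm outer and 26 mm inner diameter, 14 mm high, about 40 g. Origin: centre of its underside, z up.
- bolt: Brass bolt standing on its head on the bench: head 28 mm across and 9 mm high at the bottom, shank 14 mm in diameter above it with dark thread lines, 53 mm high in all, about 80 g. Origin: centre of the underside of the head, z up.

How it is judged:
At the end, for the whole second after the job is handed in: Yellow and blue packers upright on the carrier's floor, within 10 mm along the gap; piston on the mat, 92-143 mm from carrier and tin, in their row to 17 mm; ring flat on it, within 9 mm; bolt 52-105 mm behind the tin, 22 mm sideways; green packer (30 mm), tin (20 mm) left; all at rest (z of packer_yellow in the frame of carrier between 0.006 and 0.014 m and horizontal distance between each of packer_yellow, packer_blue and carrier below 0.02 m and y of packer_yellow in the frame of carrier between -0.01 and 0.01 m and angle between each of packer_yellow, packer_blue's own z axis and vertical below 0.12 rad and angle between the x axis of each of packer_yellow, packer_blue and the x axis of carrier, either way round below 0.15 rad and z of packer_blue in the frame of carrier between 0.006 and 0.014 m and y of packer_blue in the frame of carrier between -0.01 and 0.01 m and x of piston in the frame of mat between -0.055 and -0.005 m and z of each of piston, bolt in the frame of mat below 0.006 m and horizontal distance between piston and carrier between 0.092 and 0.143 m and horizontal distance between piston and tin between 0.092 and 0.143 m and angle between each of piston, guide_ring, bolt, packer_green's own z axis and vertical below 0.1 rad and horizontal distance between guide_ring and piston below 0.009 m and z of guide_ring in the frame of piston between 0.046 and 0.054 m and x of bolt in the frame of tin between 0.052 and 0.105 m and y of bolt in the frame of tin between -0.022 and 0.022 m and linear speed of each of packer_yellow, packer_blue, piston, guide_ring, bolt below 0.02 m/s and distance of packer_green from where it was at the start of the episode below 0.03 m and distance of tin from where it was at the start of the episode below 0.02 m); the robot touches nothing.
It fails at once if the grease tin is displaced by more than 20 mm (distance of tin from where it was at the start of the episode above 0.02 m).
It fails at once if the spare green packer is displaced by more than 30 mm (distance of packer_green from where it was at the start of the episode above 0.03 m).
It fails at once if a packer is forced into the carrier (over 60 N) (contact force between any of packer_yellow, packer_blue, packer_green and carrier above 60 N).
It also fails if it takes over 125 s, if anything falls off the work surface, if the arm or the gripper's body presses on something with over 40 N, if the wrist force passes 120 N, or if a joint passes its speed limit or range.

## Working session

There is one attempt and no reset: what is moved stays moved. The work goes in short steps, Python scripts to look and compute and a tool call to move; the robot and the scene stay as the last step left them, time stands still between calls to the robot, and variables do not carry over. Pictures are saved under pics/ and viewed, and the job is handed in when it is done.

Besides the shell and the picture viewer there is one more tool, called after "Request:" as a command line: name --argument value ..., lists and objects as JSON in quotes. move_arm: Moves the arm, as the interface text tells. Its arguments: {"type":"object","properties":{"series":{"type":"array","items":{"type":"array","items":{"type":"array","items":{"type":"number"}}}}},"required":["series"]}

```bash
mkdir -p pics; python3 - <<'E'
from workcell import bot
import cv2
print(bot.get_obs(), bot.pinch_z)
for c in ("scene","top"):
    p,d=bot.camera(c); cv2.imwrite(f"pics/{c}0.png",p[:,:,::-1])
    print(c,bot.camera_info(c))
    for n in ["carrier","tin","packer_yellow","packer_green","packer_blue","piston","guide_ring","bolt","mat"]:
        print(n,[( [round(float(v),4) for v in r["at"]],round(r["confidence"],2)) for r in bot.find_in(c,n)[:3]])
E
```

```text
{'clock': 0.0, 'joint_pos': array([-1.20401115e+00,  2.41433260e-01,  3.69701730e-03,  1.33521103e+00,
        2.55540611e-05,  1.57080868e+00]), 'joint_vel': array([-0.00061682,  0.00121413,  0.00044026, -0.00065316, -0.00207374,
        0.00042537]), 'tau': array([-3.68739729e-04, -3.72316396e+01,  2.52408975e+01,  1.69197621e-02,
        6.84444331e-05,  5.25456201e-06]), 'eef_pos': array([ 0.17908213, -0.46613257,  0.23039246]), 'tool_rot': array([ 9.83231219e-01,  1.82360122e-01, -1.83573936e-04, -1.05976754e-03]), 'ft_force': array([ 0.22154147,  0.46062126, -1.14815977]), 'ft_torque': array([ 0.02486688,  0.04744516, -0.00997571]), 'grip_width': 0.0851016427000368} 0.0187
scene {'vfov': 54.26621990392557, 'cx': 252.52721920782062, 'cy': 189.18325913331594, 'cam_to_world': array([[-8.65233367e-02,  5.78073193e-01, -8.11384678e-01,
         1.27167356e+00],
       [ 9.96249390e-01,  5.09656712e-02, -6.99260593e-02,
         4.44707072e-02],
       [ 9.30384336e-04, -8.14391726e-01, -5.80314786e-01,
         5.74795282e-01],
       [ 0.00000000e+00,  0.00000000e+00,  0.00000000e+
[... 537 characters left out ...]
2.5785207334539, 'cy': 192.11525844059804, 'cam_to_world': array([[ 0.00754487, -0.99288827,  0.11881061,  0.40893157],
       [-0.99996168, -0.0080189 , -0.00351226,  0.02099379],
       [ 0.00444002, -0.11877956, -0.99291072,  1.3013532 ],
       [ 0.        ,  0.        ,  0.        ,  1.        ]])}
carrier [([0.4396, 0.0585, 0.0115], 0.64)]
tin [([0.4381, -0.1806, 0.0678], 0.94)]
packer_yellow [([0.5813, -0.366, 0.034], 0.63)]
packer_green [([0.4297, 0.3471, 0.0327], 0.44)]
packer_blue [([0.6761, 0.176, 0.0335], 0.66)]
piston [([0.4467, -0.3558, 0.0497], 0.77)]
guide_ring []
bolt [([0.666, -0.1921, 0.0077], 0.62), ([0.4387, 0.0618, 0.0109], 0.62)]
mat [([0.4818, -0.0536, 0.0032], 0.92)]
```

View pics/scene0.png

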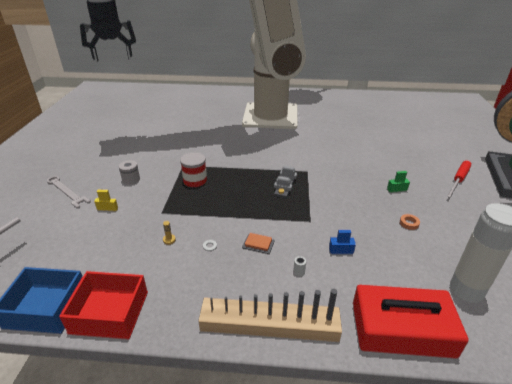

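View pics/top0.png

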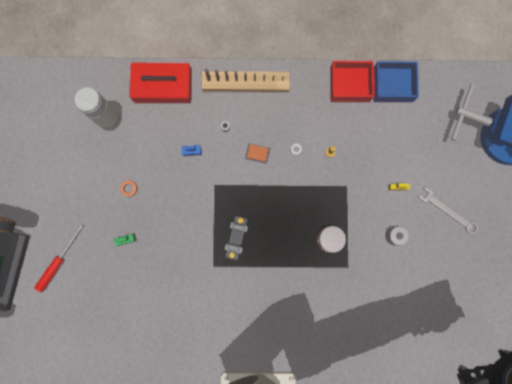

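```bash
cat > h.py <<'E'
from workcell import bot
import numpy as np, cv2
def cloud(c):
    p,d=bot.camera(c); i=bot.camera_info(c); f=192/np.tan(np.radians(i["vfov"]/2))
    v,u=np.mgrid[0:384,0:512]; M=i["cam_to_world"]
    P=np.stack([(u-i["cx"])/f*d,(v-i["cy"])/f*d,d],-1)@M[:3,:3].T+M[:3,3]
    P[d==0]=np.nan
    return p,P
def near(P,xy,r,zlo,zhi=9):
    m=(np.hypot(P[...,0]-xy[0],P[...,1]-xy[1])<r)&(P[...,2]>zlo)&(P[...,2]<zhi)
    return m
def save(name,p,u0,u1,v0,v1,k):
    cv2.imwrite("pics/"+name,cv2.resize(p[v0:v1,u0:u1,::-1],None,fx=k,fy=k,interpolation=cv2.INTER_CUBIC))
E
python3 - <<'E'
from h import *
objs=dict(carrier=(.44,.06,.075),tin=(.44,-.18,.06),yellow=(.582,-.37,.045),green=(.432,.35,.045),blue=(.68,.18,.045),piston=(.448,-.355,.05),ring=(.57,.35,.045),bolt=(.665,-.192,.035))
for c in ("top","scene"):
    p,P=cloud(c); 
    g=near(P,(.25,.3),.1,-1); print(c,"bench z",np.nanmedian(P[g][:,2]))
    g=near(P,(.45,-.06),.05,-1); print("mat z",np.nanmedian(P[g][:,2]))
    for n,(x,y,r) in objs.items():
        m=near(P,(x,y),r,.008); Q=P[m]
        if len(Q)<3: print(n,len(Q)); continue
        top=np.percentile(Q[:,2],97); T=Q[Q[:,2]>top-.006]
        (cx,cy),(w,h),a=cv2.minAreaRect((Q[:,:2]*1000).astype(np.float32))
        (tx,ty),(tw,th),ta=cv2.minAreaRect((T[:,:2]*1000).astype(np.float32))
        print(n,len(Q),"z",round(top,4),"all",[round(t,1) for t in(cx,cy,w,h,a)],"top",len(T),[round(t,1) for t in(tx,ty,tw,th,ta)], T[:,:2].mean(0).round(4))
    if c=="top":
        cv2.imwrite("pics/a.png",np.hstack([cv2.resize(p[v-24:v+24,u-24:u+24,::-1],(260,260),interpolation=cv2.INTER_CUBIC) for u,v in((236,238),(191,151),(400,187))]))
        cv2.imwrite("pics/b.png",np.hstack([cv2.resize(p[v-24:v+24,u-24:u+24,::-1],(190,190),interpolation=cv2.INTER_CUBIC) for u,v in((129,188),(331,152),(399,236),(124,240))]))
    else:
        save("c.png",p,260,310,155,205,10)
E
```

```text
top bench z -0.00013673314388962243
mat z 0.001971066777952446
carrier 582 z 0.0475 all [432.6, 54.5, 126.7, 123.0, 15.2] top 101 [440.4, 59.6, 32.6, 67.6, 76.4] [0.4439 0.0585]
tin 604 z 0.0766 all [437.3, -171.5, 99.5, 94.0, 10.4] top 378 [436.9, -186.3, 63.1, 63.4, 0.1] [ 0.4374 -0.1857]
yellow 142 z 0.0609 all [576.5, -365.9, 27.0, 68.7, 17.7] top 34 [578.4, -373.4, 7.9, 26.3, 0.4] [ 0.5789 -0.3732]
green 169 z 0.0602 all [437.2, 354.5, 28.9, 50.8, 15.0] top 34 [432.9, 353.6, 9.0, 25.1, 16.1] [0.4328 0.3534]
blue 190 z 0.059 all [673.2, 183.5, 37.4, 52.8, 28.3] top 36 [674.2, 182.8, 10.1, 24.3, 5.7] [0.6739 0.1819]
piston 349 z 0.0543 all [447.9, -361.0, 48.5, 47.8, 43.6] top 222 [447.7, -361.5, 45.9, 45.6, 18.9] [ 0.4477 -0.3613]
ring 138 z 0.0172 all [571.3, 351.6, 42.6, 41.8, 64.5] top 104 [571.1, 350.2, 40.5, 41.4, 45.9] [0.5695 0.3497]
bolt 68 z 0.0534 all [677.5, -186.4, 36.4, 20.8, 43.6] top 24 [674.7, -193.3, 11.3, 14.0, 1.9] [ 0.6749 -0.1929]
scene bench z -0.001997001912555474
mat z -0.00016703619485114451
carrier 447 z 0.0436 all [454.7, 58.4, 45.1, 92.0, 76.6] top 92 [444.7, 61.2, 30.7, 71.3, 76.5] [0.4478 0.0609]
tin 719 z 0.0709 all [443.7, -184.8, 64.3, 65.2, 36.6] top 285 [443.7, -184.8, 64.3, 65.2, 36.6] [ 0.4451 -0.1849]
yellow 310 z 0.0558 all [584.5, -373.5, 16.5, 51.4, 3.4] top 45 [583.8, -373.6, 11.0, 26.3, 2.6] [ 0.5845 -0.3719]
green 297 z 0.0561 all [437.3, 354.6, 23.6, 52.1, 15.3] top 39 [437.1, 354.5, 10.4, 26.5, 17.4] [0.4382 0.3535]
blue 455 z 0.0563 all [679.2, 184.1, 23.8, 51.1, 5.4] top 62 [678.6, 183.2, 10.5, 25.0, 1.0] [0.6793 0.1829]
piston 358 z 0.0495 all [453.8, -360.6, 47.8, 46.6, 13.5] top 150 [453.5, -360.7, 49.0, 44.2, 19.4] [ 0.4548 -0.3604]
ring 151 z 0.0137 all [575.4, 351.6, 42.2, 43.5, 38.9] top 151 [575.4, 351.6, 42.2, 43.5, 38.9] [0.5767 0.3506]
bolt 129 z 0.051 all [683.4, -192.6, 14.4, 22.2, 81.1] top 36 [679.2, -192.3, 13.3, 13.1, 44.7] [ 0.68   -0.1919]
```

View pics/a.png

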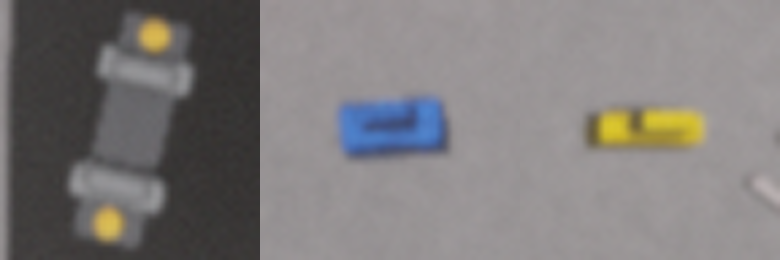

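View pics/b.png

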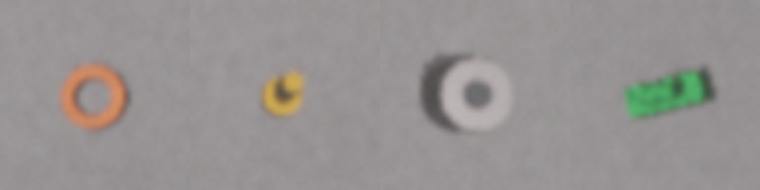

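View pics/c.png

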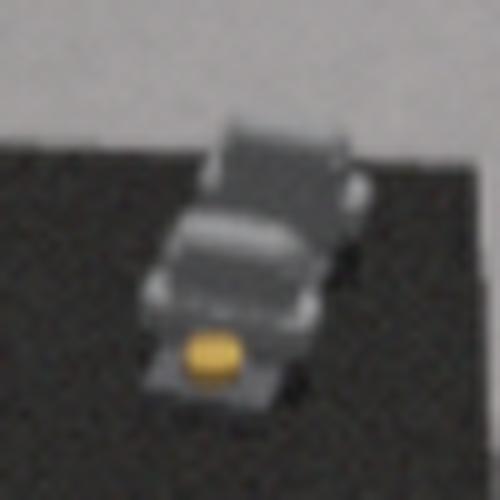

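Request:
move_arm --series '[[[3.4,1.3,-1,0,0,8.5,1],[3.4,1.3,-1,0,0,8.5,1],[3.4,1.3,-1,0,0,8.5,1],[3.4,1.3,-1,0,0,8.5,1],[3.4,1.3,-1,0,0,8.5,1]]]'

```text
clock: 1.6
eef_pos: [0.351, -0.4032, 0.1821]
tool_rot: [0.848, 0.53, 0.0, 0.003]
ft_force: [0.4, -1.2, 0.6]
grip_width: 0.0852
```

```bash
cat >> h.py <<'E'
def st():
    o=bot.get_obs()
    from scipy.spatial.transform import Rotation as R
    M=R.from_quat(o["tool_rot"]).as_matrix()
    print("t",round(o["clock"],2),"tcp cm",(o["eef_pos"]*100).round(2),"jaw deg",round(np.degrees(np.arctan2(M[1,1],M[0,1])),2),"z",M[:,2].round(3),"F",o["ft_force"].round(1),"w",round(o["grip_width"],4),"q",o["joint_pos"].round(2))
E
python3 -c "
from h import *
st()"
```

```text
t 1.6 tcp cm [ 35.1  -40.32  18.21] jaw deg -25.99 z [ 0.004 -0.005 -1.   ] F [ 0.4 -1.2  0.6] w 0.0852 q [-0.85  0.33 -0.    1.23 -0.    1.17]
```

Request:
move_arm --series '[[[3.3,1.4,-2,0,0,8.5,1],[3.3,1.4,-2,0,0,8.5,1],[3.4,1.4,-2,0,0,8.5,1],[0,0,-2,0,0,0.5,1],[0,0,0,0,0,0,1]]]'

```text
clock: 2.1
eef_pos: [0.4597, -0.3564, 0.098]
tool_rot: [0.702, 0.713, 0.002, 0.004]
ft_force: [-1.5, 0.3, 0.2]
grip_width: 0.0853
```

```bash
python3 -c "
from h import *
st()
import numpy as np
p,P=cloud('top')
for n,xy,z in (('tin',(.44,-.183),.06),):
  m=near(P,xy,.028,z); print(np.nanmedian(P[m],axis=0))
m=(P[...,2]<.006)&(p.max(-1)<75)&(P[...,2]>-.005)&(abs(P[...,0]-.47)<.2)&(abs(P[...,1]+.06)<.25)
n,l,s,c=cv2.connectedComponentsWithStats(m.astype(np.uint8)); k=1+s[1:,4].argmax(); Q=P[l==k]; print('mat',np.percentile(Q[:,:2],[.5,99.5],axis=0))
"
```

```text
t 2.1 tcp cm [ 45.97 -35.64   9.8 ] jaw deg 0.89 z [ 0.008 -0.002 -1.   ] F [-1.5  0.3  0.2] w 0.0853 q [-0.66  0.48 -0.    1.08  0.    0.89]
[ 0.4405082  -0.18306529  0.07211132]
mat [[ 0.36575051 -0.23590329]
 [ 0.5801942   0.11580916]]
```

Request:
move_arm --series '[[[-0.9,-0.4,0,0,0,-0.9,1],[0,0,-2.5,0,0,0,1],[0,0,-3,0,0,0,1],[0,0,-2.5,0,0,0,1],[0,0,0,0,0,0,1]]]'

```text
clock: 2.65
eef_pos: [0.45, -0.3685, 0.0268]
tool_rot: [0.712, 0.702, 0.003, 0.012]
ft_force: [-0.8, 0.9, 0.0]
grip_width: 0.0853
```

```bash
python3 -c "
from h import *
st()"
```

```text
t 2.65 tcp cm [ 45.   -36.85   2.68] jaw deg -0.74 z [ 0.021 -0.014 -1.   ] F [-0.8  0.9  0. ] w 0.0853 q [-0.69  0.54 -0.11  0.89  0.    0.9 ]
```

Request:
move_arm --series '[[[0,0.7,0,0.8,1.2,0.7,1],[0,0,-0.8,0,0,0,1],[0,0,-0.6,0,0,0,1],[0,0,0,0,0,0,1],[0,0,0,0,0,0,1]]]'

```text
clock: 3.15
eef_pos: [0.4499, -0.3674, 0.0194]
tool_rot: [0.71, 0.704, 0.0, 0.005]
ft_force: [0.4, -0.0, 0.6]
grip_width: 0.0852
```

```bash
python3 -c "
from h import *
st()"
```

```text
t 3.15 tcp cm [ 44.99 -36.74   1.94] jaw deg -0.51 z [ 0.008 -0.007 -1.   ] F [ 0.4 -0.   0.6] w 0.0852 q [-0.68  0.56 -0.1   0.9  -0.    0.9 ]
```

Request:
move_arm --series '[[[0,0.3,-0.3,0.2,0.2,0.2,1],[0,0.3,-0.3,0.2,0.2,0.2,1],[0,0.2,-0.3,0,0,0.1,1],[0,0,0,0,0,0,1],[0,0,0,0,0,0,1]]]'

```text
clock: 3.65
eef_pos: [0.4503, -0.3588, 0.0103]
tool_rot: [0.707, 0.707, 0.0, 0.001]
ft_force: [0.3, 0.1, 0.9]
grip_width: 0.0849
```

```bash
python3 -c "
from h import *
st()"
```

```text
t 3.65 tcp cm [ 45.03 -35.88   1.03] jaw deg 0.04 z [ 0.001 -0.001 -1.   ] F [0.3 0.1 0.9] w 0.0849 q [-0.67  0.57 -0.11  0.89  0.    0.9 ]
```

Request:
move_arm --series '[[[0,-0.2,0,0,0,0,1],[0,0,0,0,0,0,0.4],[0,0,0,0,0,0,0.4],[0,0,0,0,0,0,0.4],[0,0,0,0,0,0,0.4]]]'

```text
clock: 4.15
eef_pos: [0.4505, -0.3613, 0.0106]
tool_rot: [0.707, 0.707, 0.0, 0.001]
ft_force: [-0.2, -0.2, -2.8]
grip_width: 0.0467
```

```bash
python3 -c "
from h import *
st()"
```

```text
t 4.15 tcp cm [ 45.05 -36.13   1.06] jaw deg 0.04 z [ 0.002 -0.001 -1.   ] F [-0.2 -0.2 -2.8] w 0.0467 q [-0.68  0.57 -0.11  0.89  0.    0.89]
```

Request:
move_arm --series '[[[0,0,0,0,0,0,0],[0,0,2,0,0,0,0],[0,0,4,0,0,0,0],[0,0,4,0,0,0,0],[-0.1,2,3,0,0,0,0]]]'

```text
clock: 4.65
eef_pos: [0.443, -0.3376, 0.1351]
tool_rot: [0.708, 0.706, -0.001, -0.009]
ft_force: [0.2, -0.2, -2.8]
grip_width: 0.0471
```

```bash
python3 -c "
from h import *
st()"
```

```text
t 4.65 tcp cm [ 44.3  -33.76  13.51] jaw deg -0.1 z [-0.014  0.011 -1.   ] F [ 0.2 -0.2 -2.8] w 0.0471 q [-0.65  0.42  0.01  1.17 -0.    0.92]
```

Request:
move_arm --series '[[[0,4,0.3,0,0,0,0],[0,4.8,0,0,0,0,0],[0,4.8,0,0,0,0,0],[0,4.8,0,0,0,0,0],[0,4,0,0,0,0,0]]]'

```text
clock: 5.15
eef_pos: [0.4435, -0.1117, 0.1421]
tool_rot: [0.711, 0.703, -0.0, -0.004]
ft_force: [1.1, -0.7, -2.6]
grip_width: 0.0468
```

```bash
python3 -c "
from h import *
st()"
```

```text
t 5.15 tcp cm [ 44.35 -11.17  14.21] jaw deg -0.65 z [-0.006  0.005 -1.   ] F [ 1.1 -0.7 -2.6] w 0.0468 q [-0.25  0.22 -0.26  1.09  0.    1.33]
```

Request:
move_arm --series '[[[0,2.5,0,0,0,0.6,0],[0,1.2,-1,0,0,0,0],[0,0.3,-3,0,0,0,0],[0,0,-3,0,0,0,0],[0,0,-1,0,0,0,0]]]'

```text
clock: 5.65
eef_pos: [0.4415, -0.0632, 0.0605]
tool_rot: [0.703, 0.711, 0.001, -0.004]
ft_force: [-0.4, -0.2, -3.6]
grip_width: 0.0469
```

```bash
python3 -c "
from h import *
st()"
```

```text
t 5.65 tcp cm [44.15 -6.32  6.05] jaw deg 0.62 z [-0.005  0.007 -1.   ] F [-0.4 -0.2 -3.6] w 0.0469 q [-0.15  0.3  -0.41  0.87  0.01  1.41]
```

Request:
move_arm --series '[[[0,0,-1.2,-0.2,-0.2,-0.2,0],[0,0,-1.2,-0.2,0,-0.2,0],[0,0,-1,0,0,-0.2,0],[0,0,-0.5,0,0,0,0],[0,0,0,0,0,0,0]]]'

```text
clock: 6.15
eef_pos: [0.4398, -0.0635, 0.0188]
tool_rot: [0.708, 0.707, -0.002, -0.002]
ft_force: [0.2, 0.4, -2.6]
grip_width: 0.0469
```

```bash
python3 -c "
from h import *
st()"
```

```text
t 6.15 tcp cm [43.98 -6.35  1.88] jaw deg -0.07 z [-0.006  0.001 -1.   ] F [ 0.2  0.4 -2.6] w 0.0469 q [-0.14  0.36 -0.46  0.76 -0.    1.43]
```

Request:
move_arm --series '[[[0.1,0,-0.2,0,-0.2,0,0],[0,0,-0.2,0,-0.1,0,0],[0,0,-0.2,0,0,0,0],[0,0,-0.05,0,0,0,0],[0,0,0,0,0,0,0]]]'

```text
clock: 6.65
eef_pos: [0.4428, -0.0641, 0.0137]
tool_rot: [0.708, 0.706, 0.001, 0.001]
ft_force: [-0.2, 0.4, -3.1]
grip_width: 0.0469
```

```bash
python3 -c "
from h import *
st()"
```

```text
t 6.65 tcp cm [44.28 -6.41  1.37] jaw deg -0.1 z [ 0.003  0.    -1.   ] F [-0.2  0.4 -3.1] w 0.0469 q [-0.14  0.36 -0.46  0.74  0.    1.43]
```

One more millimetre, then release and rise.

Request:
move_arm --series '[[[0,0,-0.1,0,0,0,0],[0,0,-0.1,0,0,0,0],[0,0,0,0,0,0,0.7],[0,0,0,0,0,0,1],[0,0,0,0,0,0,1]]]'

```text
clock: 7.15
eef_pos: [0.4447, -0.0643, 0.0137]
tool_rot: [0.708, 0.707, 0.002, 0.003]
ft_force: [-0.1, 0.8, -0.4]
grip_width: 0.0847
```

```bash
python3 -c "
from h import *
st()"
```

```text
t 7.15 tcp cm [44.47 -6.43  1.37] jaw deg -0.09 z [ 0.007 -0.001 -1.   ] F [-0.1  0.8 -0.4] w 0.0847 q [-0.14  0.36 -0.46  0.73  0.    1.43]
```

Request:
move_arm --series '[[[0,0,2,0,0,0,1],[0,0,4,0,0,0,1],[0,0,5,0,0,0,1],[0,-3,3,0,0,8.5,1],[0,-4,1,0,0,8.5,1]]]'

```text
clock: 7.65
eef_pos: [0.442, -0.1304, 0.1667]
tool_rot: [0.594, 0.804, -0.0, 0.001]
ft_force: [1.0, 0.6, -0.6]
grip_width: 0.0854
```

```bash
python3 -c "
from h import *
st()"
```

```text
t 7.65 tcp cm [ 44.2  -13.04  16.67] jaw deg 17.1 z [ 0.002 -0.001 -1.   ] F [ 1.   0.6 -0.6] w 0.0854 q [-0.29  0.2  -0.22  1.15 -0.    0.99]
```

Request:
move_arm --series '[[[1.8,-3,0,0,0,8.5,1],[1.8,-3,0,0,0,8.5,1],[1.8,-3,0,0,0,8.5,1],[1.8,-3,0,0,0,8.5,1],[1.8,-3,0,0,0,8.5,1]]]'

```text
clock: 8.15
eef_pos: [0.5352, -0.2877, 0.1723]
tool_rot: [0.26, 0.966, 0.002, 0.006]
ft_force: [0.9, 0.4, 0.4]
grip_width: 0.0852
```

```bash
cat > m.py <<'E'
from h import *
def meas(objs,cams=("top","scene")):
  for c in cams:
    p,P=cloud(c)
    for n,(x,y,r,zl) in objs.items():
        m=near(P,(x,y),r,zl,zl+.03); Q=P[m]
        if len(Q)<5: print(c,n,len(Q)); continue
        R=cv2.minAreaRect((Q[:,:2]*1000).astype(np.float32))
        X=Q[:,:2]-Q[:,:2].mean(0); w,V=np.linalg.eigh(X.T@X); a=np.degrees(np.arctan2(V[1,1],V[0,1]))%180
        print(c,n,len(Q),"rect",[round(t,1) for t in (*R[0],*R[1],R[2])],"mean",(Q[:,:2].mean(0)*1000).round(1),"z",round(1000*np.median(Q[:,2]),1),"major axis",round(a,1))
E
python3 - <<'E'
from m import *
st()
meas(dict(piston=(.44,-.064,.04,.044),tin=(.44,-.185,.05,.062),yblock=(.581,-.373,.04,.02),ytab=(.581,-.373,.03,.046),bblock=(.677,.183,.04,.02),btab=(.677,.183,.03,.046),carr=(.44,.06,.08,.032),ring=(.573,.351,.03,.007)))
E
```

```text
t 8.15 tcp cm [ 53.52 -28.77  17.23] jaw deg 59.87 z [ 0.012  0.    -1.   ] F [0.9 0.4 0.4] w 0.0852 q [-0.5   0.47  0.19  1.28  0.01  0.03]
top piston 268 rect [441.5, -65.2, 46.7, 43.8, 89.9] mean [441.4 -65.2] z 51.9 major axis 101.9
top tin 537 rect [437.0, -185.8, 63.2, 65.7, 0.5] mean [ 437.4 -185.6] z 71.8 major axis 96.3
top yblock 0
top ytab 0
top bblock 136 rect [674.0, 183.4, 25.2, 50.2, 5.0] mean [670.9 181.3] z 29.5 major axis 95.8
top btab 42 rect [673.8, 182.8, 9.7, 24.7, 2.9] mean [673.4 183. ] z 56.3 major axis 97.9
top carr 141 rect [440.5, 60.0, 33.9, 67.6, 76.9] mean [440.2  59.9] z 43.7 major axis 167.0
top ring 139 rect [570.9, 350.9, 42.7, 41.8, 63.8] mean [570.6 350.5] z 13.2 major axis 107.7
scene piston 165 rect [447.7, -64.9, 45.4, 47.4, 3.7] mean [449.3 -64. ] z 49.7 major axis 33.8
scene tin 308 rect [442.9, -185.5, 63.9, 63.9, 2.1] mean [ 446.7 -184.3] z 69.6 major axis 20.8
scene yblock 186 rect [584.2, -374.0, 17.1, 50.2, 0.7] mean [ 586.2 -371.7] z 28.6 major axis 93.0
scene ytab 60 rect [583.4, -373.2, 10.1, 26.2, 3.2] mean [ 584.5 -372.4] z 52.5 major axis 92.5
scene bblock 284 rect [678.5, 183.8, 23.9, 50.2, 5.8] mean [682.5 183. ] z 28.4 major axis 91.6
scene btab 85 rect [678.3, 183.4, 10.4, 25.2, 1.9] mean [679.9 183.2] z 54.1 major axis 95.2
scene carr 147 rect [445.5, 60.4, 34.2, 69.3, 76.2] mean [449.6  59.9] z 39.3 major axis 167.3
scene ring 161 rect [575.3, 350.9, 42.4, 43.0, 29.2] mean [577.5 350.5] z 11.3 major axis 153.1
```

Request:
move_arm --series '[[[1.2,-2.2,-1,0,0,8.2,1],[1.1,-2,-1.5,0,0,8.2,1],[0.8,-1.6,-1.5,0,0.2,8,1],[0.3,-0.6,-1,0,0.2,4,1],[0,0,0,0,0,0,1]]]'

```text
clock: 8.75
eef_pos: [0.5703, -0.3543, 0.1186]
tool_rot: [0.012, 1.0, 0.004, 0.001]
ft_force: [-0.1, 0.7, 0.4]
grip_width: 0.0851
```

```bash
python3 -c "
from h import *
st()"
```

```text
t 8.75 tcp cm [ 57.03 -35.43  11.86] jaw deg 88.6 z [ 0.003  0.008 -1.   ] F [-0.1  0.7  0.4] w 0.0851 q [-0.56  0.65  0.34  1.26  0.01 -0.54]
```

Request:
move_arm --series '[[[0.4,-0.6,-1.5,-0.2,0,1.2,1],[0.4,-0.7,-2,-0.2,0,1.2,1],[0.3,-0.6,-2,0,0.2,1,1],[0,0,-1.2,0,0,0,1],[0,0,0,0,0,0,1]]]'

```text
clock: 9.25
eef_pos: [0.5816, -0.3716, 0.0486]
tool_rot: [-0.018, 1.0, 0.0, -0.0]
ft_force: [0.2, 0.6, -0.3]
grip_width: 0.0852
```

```bash
python3 -c "
from m import *
st()
p,P=cloud('scene'); save('y1.png',p,70,150,150,230,6)
meas(dict(ytab=(.581,-.373,.03,.046)),('scene',))"
```

```text
t 9.25 tcp cm [ 58.16 -37.16   4.86] jaw deg 92.01 z [-0.     0.001 -1.   ] F [ 0.2  0.6 -0.3] w 0.0852 q [-0.57  0.73  0.31  1.15  0.   -0.6 ]
scene ytab 60 rect [584.0, -373.8, 10.3, 26.3, 4.7] mean [ 584.6 -372.6] z 53.0 major axis 93.0
```

View pics/y1.png

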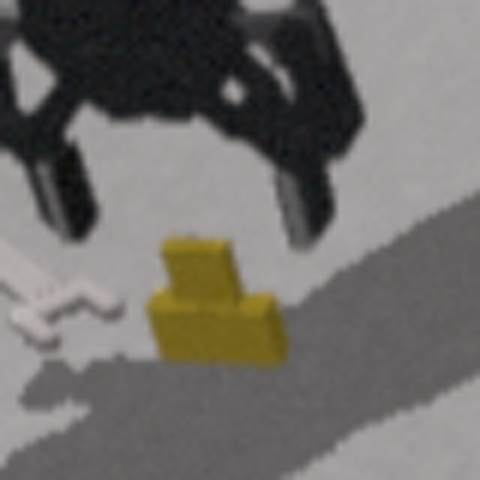

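Request:
move_arm --series '[[[-0.05,-0.1,-0.5,0,0,0.4,1],[0,0,-0.4,0,0,0.3,1],[0,0,-0.2,0,0,0,0.4],[0,0,0,0,0,0,0.3],[0,0,0,0,0,0,0]]]'

```text
clock: 9.85
eef_pos: [0.5839, -0.3741, 0.043]
tool_rot: [-0.024, 1.0, -0.002, 0.004]
ft_force: [0.2, -0.4, -0.5]
grip_width: 0.0438
```

```bash
python3 -c "
from h import *
st()"
```

```text
t 9.85 tcp cm [ 58.39 -37.41   4.3 ] jaw deg 92.77 z [ 0.008 -0.004 -1.   ] F [ 0.2 -0.4 -0.5] w 0.0438 q [-0.57  0.74  0.3   1.13  0.   -0.62]
```

Request:
move_arm --series '[[[0,0,0,0,0,0,0],[0,0,0,0,0,0,0],[0,0,0,0,0,0,0],[0,0,1,0,0,0,0],[0,0,2,0,0,0,0]]]'

```text
clock: 10.35
eef_pos: [0.5818, -0.3727, 0.0709]
tool_rot: [-0.024, 1.0, -0.0, 0.001]
ft_force: [1.1, 0.4, -0.1]
grip_width: 0.0241
```

```bash
python3 -c "
from h import *
st()
p,P=cloud('scene'); save('y2.png',p,70,150,130,210,6)"
```

```text
t 10.35 tcp cm [ 58.18 -37.27   7.09] jaw deg 92.77 z [ 0.002 -0.001 -1.   ] F [ 1.1  0.4 -0.1] w 0.0241 q [-0.57  0.72  0.34  1.19  0.   -0.62]
```

View pics/y2.png

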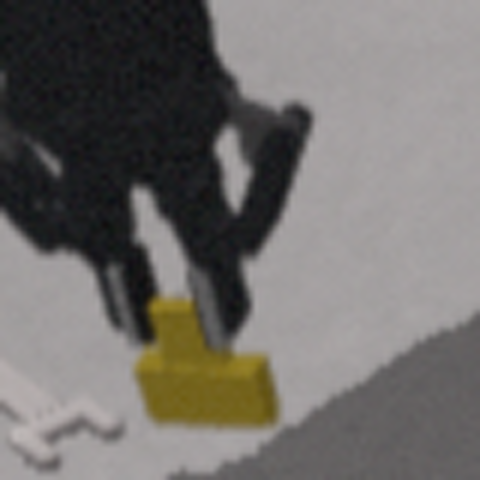

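Request:
move_arm --series '[[[0,0,4,0,0,0,0],[-0.5,1.5,4,0,0,0,0],[-1.5,4.4,1,0,0,-1.8,0],[-1.5,4.4,0,0,0,-1.8,0],[-1.5,4.4,0,0,0,-1.8,0]]]'

```text
clock: 10.9
eef_pos: [0.5355, -0.2303, 0.1714]
tool_rot: [0.029, 1.0, -0.005, 0.009]
ft_force: [0.4, -0.3, -0.7]
grip_width: 0.0241
```

Request:
move_arm --series '[[[-1.5,4.4,0,0,0,-1.8,0],[-1.5,4.4,0,0,0,-1.8,0],[-1.5,4.4,0,0,0,-1.8,0],[-1.5,4.4,0,0,0,-1.8,0],[-1,3,0,0,0,-1.8,0]]]'

```text
clock: 11.4
eef_pos: [0.4625, -0.0163, 0.1755]
tool_rot: [0.111, 0.994, -0.006, 0.014]
ft_force: [0.3, 0.3, -0.2]
grip_width: 0.0237
```

```bash
python3 -c "
from h import *
st()"
```

```text
t 11.4 tcp cm [46.25 -1.63 17.55] jaw deg 77.21 z [ 0.026 -0.015 -1.   ] F [ 0.3  0.3 -0.2] w 0.0237 q [-0.03  0.18 -0.22  1.14 -0.01  0.2 ]
```

Request:
move_arm --series '[[[-1,2.6,-1,0.4,0.6,-0.2,0],[-0.8,2.2,-1,0.2,0.4,-0.2,0],[-0.5,1.4,-1,0.1,0.2,0,0],[-0.2,0.6,-1,0,0,0,0],[0,0,0,0,0,0,0]]]'

```text
clock: 11.9
eef_pos: [0.4364, 0.0585, 0.1381]
tool_rot: [0.111, 0.994, 0.0, 0.007]
ft_force: [-0.3, -0.4, -0.5]
grip_width: 0.0238
```

```bash
python3 -c "
from h import *
st()
p,P=cloud('scene'); save('y3.png',p,240,340,110,210,6)"
```

```text
t 11.9 tcp cm [43.64  5.85 13.81] jaw deg 77.22 z [ 0.013 -0.001 -1.   ] F [-0.3 -0.4 -0.5] w 0.0238 q [ 0.14  0.18 -0.33  1.05 -0.    0.36]
```

View pics/y3.png

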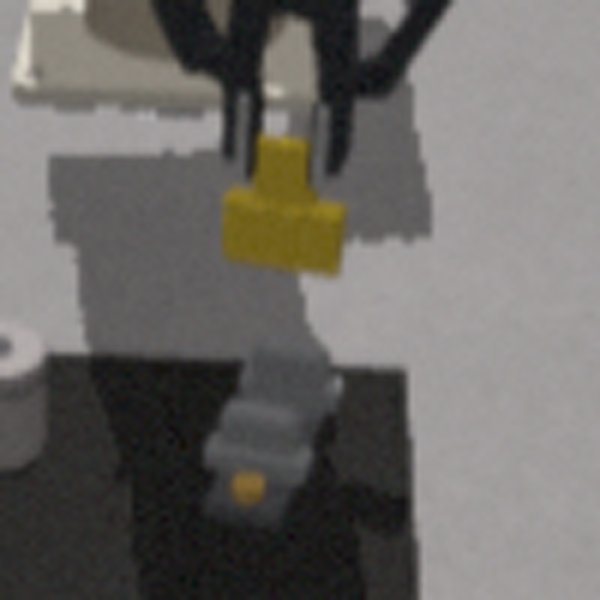

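```bash
python3 -c "
from m import *
st()
for c in ('scene','top'):
  p,P=cloud(c); f=p.astype(int)
  m=near(P,(.44,.06),.07,.06)&(f[...,0]>f[...,2]*1.8)&(f[...,1]>f[...,2]*1.5)
  Q=P[m]; print(c,len(Q), cv2.minAreaRect((Q[:,:2]*1000).astype(np.float32)) if len(Q)>4 else 0, Q[:,2].min(),Q[:,2].max())
"
```

```text
t 11.95 tcp cm [43.71  5.81 13.87] jaw deg 77.18 z [ 0.015 -0.001 -1.   ] F [-0.3 -0.2 -0.7] w 0.0241 q [ 0.13  0.18 -0.32  1.05 -0.    0.36]
scene 321 ((438.7077941894531, 57.92691421508789), (50.54434585571289, 19.507762908935547), 72.16539764404297) 0.09608110039843232 0.15804345707440276Traceback (most recent call last):
  File "<string>", line 7, in <module>
    Q=P[m]; print(c,len(Q), cv2.minAreaRect((Q[:,:2]*1000).astype(np.float32)) if len(Q)>4 else 0, Q[:,2].min(),Q[:,2].max())
                                                                                                   ~~~~~~~~~~^^
    return umr_minimum(a, axis, None, out, keepdims, initial, where)
ValueError: zero-size array to reduction operation minimum which has no identity
```

Request:
move_arm --series '[[[0,0.2,-1,0,0.4,-0.3,0],[-0.1,0.2,-1.2,0,0.3,0,0],[0,0.1,-1.2,0,0.2,0,0],[0,0,-0.8,0,0,0,0],[0,0,0,0,0,0,0]]]'

```text
clock: 12.55
eef_pos: [0.4383, 0.0608, 0.0941]
tool_rot: [0.117, 0.993, -0.001, 0.0]
ft_force: [-0.7, -0.2, -1.1]
grip_width: 0.0241
```

```bash
cat >> m.py <<'E'
def yel(z0=.06,blue=False):
  p,P=cloud('scene'); f=p.astype(int)
  col=(f[...,2]>f[...,0]*1.5) if blue else (f[...,0]>f[...,2]*1.8)&(f[...,1]>f[...,2]*1.5)
  m=near(P,(.44,.06),.07,z0)&col
  Q=P[m]; R=cv2.minAreaRect((Q[:,:2]*1000).astype(np.float32)); print(len(Q),[np.round(t,1) for t in R],'z',Q[:,2].min().round(4),Q[:,2].max().round(4))
  save('v%03d.png'%(bot.get_obs()['clock']*2),p,240,340,110,210,6); print('v%03d.png'%(bot.get_obs()['clock']*2))
E
python3 -c "
from m import *
st();yel(.03)"
```

```text
t 12.55 tcp cm [43.83  6.08  9.41] jaw deg 76.51 z [ 0.    -0.001 -1.   ] F [-0.7 -0.2 -1.1] w 0.0241 q [ 0.14  0.24 -0.38  0.95 -0.    0.37]
303 [array([438. ,  61.2]), array([49.6, 20.8]), np.float64(65.6)] z 0.0511 0.1143
v025.png
```

View pics/v025.png

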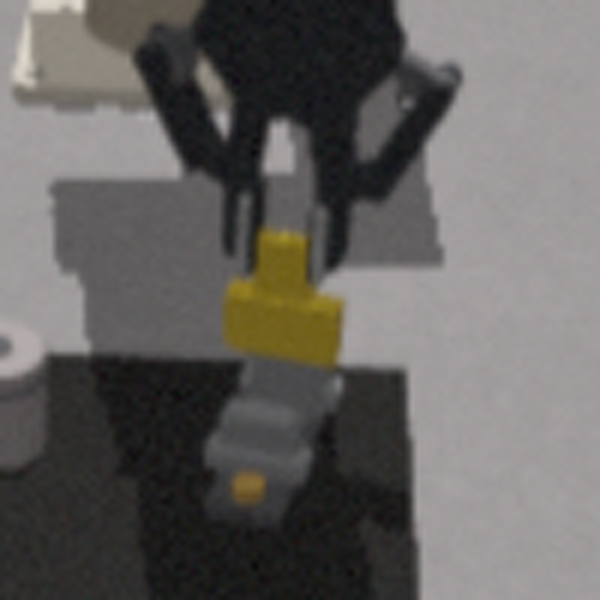

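```bash
python3 -c "
from m import *
p,P=cloud('scene'); f=p.astype(int)
m=near(P,(.44,.06),.07,.03)&(f[...,0]>f[...,2]*1.8)&(f[...,1]>f[...,2]*1.5)
Q=P[m]*1000
for a,b in((50,58),(58,66),(66,76),(76,82),(82,90),(90,100),(100,112)):
  S=Q[(Q[:,2]>=a)&(Q[:,2]<b)]
  k=np.polyfit(S[:,1],S[:,0],1); print(a,b,len(S),'x at y61:',np.polyval(k,61).round(1),'angle',np.degrees(np.arctan2(1,k[0])).round(1),'y',S[:,1].min().round(1),S[:,1].max().round(1))
"
```

```text
50 58 35 x at y61: 443.4 angle 74.2 y 36.6 83.5
58 66 49 x at y61: 443.4 angle 74.9 y 36.3 85.4
66 76 65 x at y61: 444.1 angle 75.1 y 35.9 85.0
76 82 59 x at y61: 441.2 angle 77.1 y 38.1 84.6
82 90 27 x at y61: 440.5 angle 79.2 y 48.2 74.1
90 100 30 x at y61: 441.7 angle 69.9 y 47.8 70.8
100 112 39 x at y61: 440.2 angle 78.1 y 47.4 70.0
```

Request:
move_arm --series '[[[0,0.1,-0.6,0,0,0,0],[0,0.1,-0.8,0,0,0,0],[0,0,-0.8,0,0,0,0],[0,0,-0.6,0,0,0,0],[0,0,0,0,0,0,0]]]'

```text
clock: 13.15
eef_pos: [0.4399, 0.0633, 0.0658]
tool_rot: [0.117, 0.993, -0.0, 0.002]
ft_force: [-0.3, 0.1, -0.3]
grip_width: 0.0244
```

```bash
python3 -c "
from m import *
st();yel(.03)"
```

```text
t 13.15 tcp cm [43.99  6.33  6.58] jaw deg 76.53 z [ 0.005 -0.001 -1.   ] F [-0.3  0.1 -0.3] w 0.0244 q [ 0.14  0.28 -0.41  0.87 -0.    0.38]
255 [array([441.8,  62.9]), array([50.6, 23.9]), np.float64(71.4)] z 0.03 0.0811
v026.png
```

Request:
move_arm --series '[[[-0.1,0,-0.25,0,0.1,0,0],[-0.1,0,-0.25,0,0.1,0,0],[0,0,-0.25,0,0,0,0],[0,0,-0.1,0,0,0,0],[0,0,0,0,0,0,0]]]'

```text
clock: 13.7
eef_pos: [0.4385, 0.0634, 0.0575]
tool_rot: [0.117, 0.993, -0.0, 0.001]
ft_force: [-0.3, -0.6, -0.9]
grip_width: 0.0238
```

```bash
python3 -c "
from m import *
st();yel(.03)"
```

```text
t 13.7 tcp cm [43.85  6.34  5.75] jaw deg 76.53 z [ 0.003 -0.    -1.   ] F [-0.3 -0.6 -0.9] w 0.0238 q [ 0.14  0.29 -0.43  0.85 -0.    0.38]
203 [array([439.7,  62.7]), array([49.3, 27.1]), np.float64(55.5)] z 0.0301 0.0746
v027.png
```

View pics/v026.png

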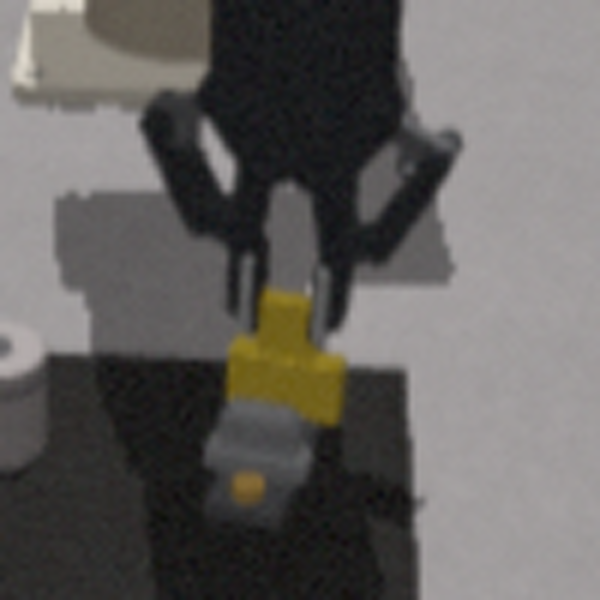

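Request:
move_arm --series '[[[-0.15,0.03,0,0,0,0,0],[-0.15,0.03,0,0,0,0,0],[-0.15,0.03,0,0,0,0,0],[-0.1,0.02,0,0,0,0,0],[0,0,0,0,0,0,0]]]'

```text
clock: 14.25
eef_pos: [0.4335, 0.0646, 0.0581]
tool_rot: [0.117, 0.993, 0.0, 0.002]
ft_force: [-0.1, -0.3, -1.1]
grip_width: 0.0241
```

```bash
python3 -c "
from m import *
st()"
```

```text
t 14.25 tcp cm [43.35  6.46  5.81] jaw deg 76.53 z [ 0.005 -0.001 -1.   ] F [-0.1 -0.3 -1.1] w 0.0241 q [ 0.15  0.28 -0.44  0.85 -0.    0.38]
```

Request:
move_arm --series '[[[-0.12,0.02,-0.1,0,0.1,0,0],[-0.12,0.02,0,0,0.1,0,0],[-0.12,0.02,0,0,0,0,0],[-0.12,0.02,0,0,0,0,0],[-0.12,0.02,0,0,0,0,0]]]'

```text
clock: 14.75
eef_pos: [0.4324, 0.065, 0.0584]
tool_rot: [0.118, 0.993, -0.001, 0.006]
ft_force: [5.5, -2.2, -2.9]
grip_width: 0.0239
```

```bash
python3 -c "
from m import *
st()"
```

```text
t 14.75 tcp cm [43.24  6.5   5.84] jaw deg 76.5 z [ 0.011 -0.002 -1.   ] F [ 5.5 -2.2 -2.9] w 0.0239 q [ 0.15  0.27 -0.45  0.84 -0.    0.39]
```

Request:
move_arm --series '[[[0.1,-0.02,-0.15,0,0.3,0,0],[0,0,-0.2,0,0.2,0,0],[0,0,-0.2,0,0,0,0],[0,0,-0.15,0,0,0,0],[0,0,0,0,0,0,0]]]'

```text
clock: 15.25
eef_pos: [0.4337, 0.0651, 0.0556]
tool_rot: [0.118, 0.993, -0.001, 0.002]
ft_force: [-1.0, -0.7, -1.3]
grip_width: 0.024
```

```bash
python3 -c "
from m import *
st()"
```

```text
t 15.25 tcp cm [43.37  6.51  5.56] jaw deg 76.49 z [ 0.003 -0.002 -1.   ] F [-1.  -0.7 -1.3] w 0.024 q [ 0.15  0.29 -0.44  0.84 -0.    0.39]
```

Request:
move_arm --series '[[[-0.05,0,-0.15,0,0.1,0,0],[0,0,-0.15,0,0,0,0],[0,0,-0.15,0,0,0,0],[0,0,-0.15,0,0,0,0],[0,0,-0.1,0,0,0,0]]]'

```text
clock: 15.75
eef_pos: [0.4345, 0.0652, 0.0553]
tool_rot: [0.118, 0.993, -0.001, 0.003]
ft_force: [-1.1, -0.7, 10.9]
grip_width: 0.0238
```

```bash
python3 -c "
from m import *
st()"
```

```text
t 15.75 tcp cm [43.45  6.52  5.53] jaw deg 76.48 z [ 0.006 -0.002 -1.   ] F [-1.1 -0.7 10.9] w 0.0238 q [ 0.15  0.29 -0.44  0.84 -0.    0.39]
```

Request:
move_arm --series '[[[-0.1,0.02,0.05,0,0.1,0,0],[-0.12,0.03,0,0,0.1,0,0],[-0.12,0.03,0,0,0,0,0],[-0.12,0.03,0,0,0,0,0],[0,0,0,0,0,0,0]]]'

```text
clock: 16.25
eef_pos: [0.4332, 0.0654, 0.0559]
tool_rot: [0.118, 0.993, -0.002, 0.004]
ft_force: [2.4, -1.0, 1.0]
grip_width: 0.0241
```

```bash
python3 -c "
from m import *
st()"
```

```text
t 16.25 tcp cm [43.32  6.54  5.59] jaw deg 76.45 z [ 0.008 -0.005 -1.   ] F [ 2.4 -1.   1. ] w 0.0241 q [ 0.15  0.28 -0.44  0.84 -0.01  0.39]
```

Request:
move_arm --series '[[[0,0,-0.05,0,0,0,0.5],[0,0,0,0,0,0,0.7],[0,0,0,0,0,0,0.7],[0,0,2,0,0,0,0.8],[0,0,4,0,0,0,1]]]'

```text
clock: 16.75
eef_pos: [0.422, 0.0655, 0.1091]
tool_rot: [0.118, 0.993, -0.003, -0.008]
ft_force: [-0.0, 0.7, 0.1]
grip_width: 0.0809
```

Request:
move_arm --series '[[[3,1,4,0,0,2,1],[4.2,2,0,0,0,2,1],[4.2,2.4,0,0,0,3,1],[4.2,2.4,0,0,0,4,1],[4,2,0,0,0,4,1]]]'

```text
clock: 17.25
eef_pos: [0.6163, 0.1648, 0.1553]
tool_rot: [-0.016, 1.0, -0.004, -0.01]
ft_force: [0.1, -0.6, 0.8]
grip_width: 0.085
```

```bash
python3 -c "
from m import *
st()
p,P=cloud('scene'); save('w1.png',p,240,340,110,210,6)
p,P=cloud('top'); save('w2.png',p,200,270,200,270,6)
meas(dict(bblock=(.677,.183,.04,.02)),('scene',))"
```

```text
t 17.25 tcp cm [61.63 16.48 15.53] jaw deg 91.86 z [-0.019 -0.008 -1.   ] F [ 0.1 -0.6  0.8] w 0.085 q [ 0.26  0.57  0.3   1.32 -0.    0.23]
scene bblock 284 rect [678.6, 183.9, 24.6, 51.0, 2.6] mean [682.5 182.8] z 28.4 major axis 91.5
```

View pics/w1.png

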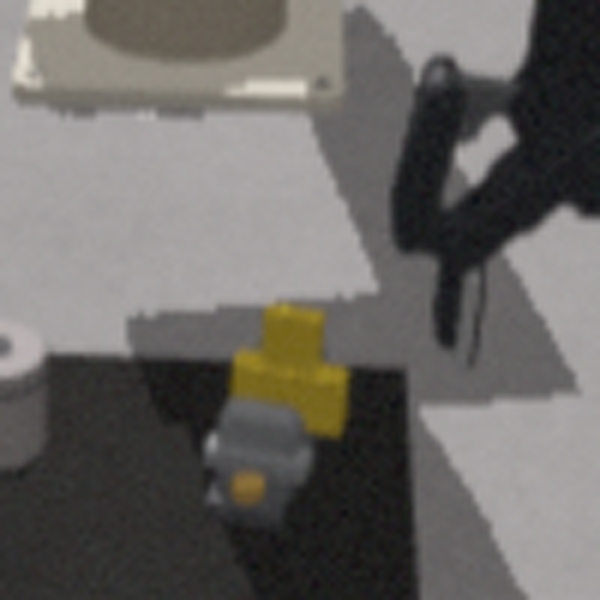

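View pics/w2.png

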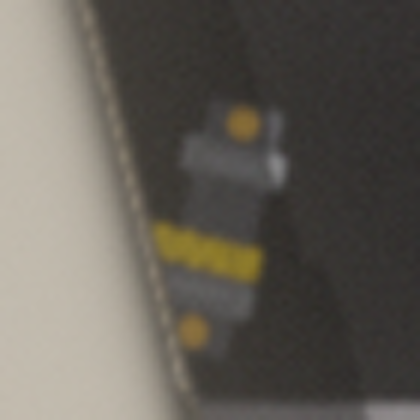

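Request:
move_arm --series '[[[2.2,0.7,-2,0.2,-0.4,1,1],[1.8,0.6,-2.5,0.2,-0.4,1,1],[1,0.4,-2.5,0,-0.2,0.6,1],[0.3,0,-2,0,0,0,1],[0,0,0,0,0,0,1]]]'

```text
clock: 17.9
eef_pos: [0.6636, 0.1802, 0.0592]
tool_rot: [-0.037, 0.999, -0.001, -0.007]
ft_force: [-0.2, -0.3, -0.0]
grip_width: 0.0851
```

```bash
python3 -c "
from m import *
st()"
```

```text
t 17.9 tcp cm [66.36 18.02  5.92] jaw deg 94.27 z [-0.014 -0.003 -1.   ] F [-0.2 -0.3 -0. ] w 0.0851 q [0.26 0.73 0.33 1.19 0.   0.19]
```

Request:
move_arm --series '[[[0.4,0.12,-0.3,0,-0.3,0.1,1],[0.4,0.12,-0.5,0,-0.3,0.1,1],[0.4,0.1,-0.5,0,-0.2,0,1],[0.1,0,-0.4,0,0,0,1],[0,0,0,0,0,0,1]]]'

```text
clock: 18.4
eef_pos: [0.6771, 0.1833, 0.0464]
tool_rot: [-0.038, 0.999, -0.001, 0.003]
ft_force: [-0.4, -0.8, 0.1]
grip_width: 0.0854
```

```bash
python3 -c "
from m import *
st()"
```

```text
t 18.4 tcp cm [67.71 18.33  4.64] jaw deg 94.41 z [ 0.005 -0.002 -1.   ] F [-0.4 -0.8  0.1] w 0.0854 q [ 0.27  0.75  0.34  1.16 -0.    0.19]
```

Request:
move_arm --series '[[[-0.1,0,-0.2,0,0.1,0,1],[-0.1,0,-0.2,0,0.1,0,0.5],[0,0,0,0,0,0,0.3],[0,0,0,0,0,0,0],[0,0,0,0,0,0,0]]]'

```text
clock: 18.9
eef_pos: [0.6754, 0.1835, 0.0432]
tool_rot: [-0.038, 0.999, -0.001, 0.001]
ft_force: [-0.4, 0.6, -0.4]
grip_width: 0.0281
```

Request:
move_arm --series '[[[0,0,0,0,0,0,0],[0,0,0,0,0,0,0],[0,0,0,0,0,0,0],[0,0,0,0,0,0,0],[0,0,0,0,0,0,0]]]'

```text
clock: 19.4
eef_pos: [0.6756, 0.1836, 0.0435]
tool_rot: [-0.039, 0.999, -0.001, 0.002]
ft_force: [0.1, -0.4, -0.1]
grip_width: 0.0237
```

```bash
python3 -c "
from m import *
st()
p,P=cloud('scene'); save('x1.png',p,300,390,180,270,6)"
```

```text
t 19.4 tcp cm [67.56 18.36  4.35] jaw deg 94.42 z [ 0.003 -0.001 -1.   ] F [ 0.1 -0.4 -0.1] w 0.0237 q [ 0.27  0.75  0.34  1.15 -0.    0.19]
```

View pics/x1.png

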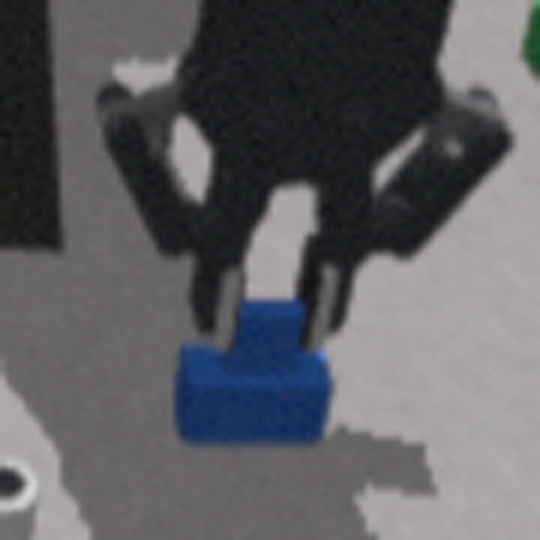

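Request:
move_arm --series '[[[0,0,2,0,0,0,0],[0,0,4,0,0,0,0],[-1,-0.5,4,0,0,-1.5,0],[-3.5,-1.9,2,0,0,-2.5,0],[-4,-2.2,0,0,0,-2.5,0]]]'

```text
clock: 19.95
eef_pos: [0.5899, 0.1382, 0.1612]
tool_rot: [0.019, 1.0, -0.001, -0.001]
ft_force: [0.1, -0.6, 0.3]
grip_width: 0.024
```

```bash
python3 -c "
from m import *
st()"
```

```text
t 19.95 tcp cm [58.99 13.82 16.12] jaw deg 87.83 z [-0.001 -0.001 -1.   ] F [ 0.1 -0.6  0.3] w 0.024 q [ 0.23  0.49  0.18  1.27 -0.    0.27]
```

Request:
move_arm --series '[[[-3.8,-2.1,0,0,0,-3,0],[-3.8,-2.1,0,0,0,-3,0],[-3,-1.8,-1,0,0,-3,0],[-1.8,-1,-1,0,0,-1.6,0],[-0.6,-0.3,-1,0,0,0,0]]]'

```text
clock: 20.45
eef_pos: [0.451, 0.0608, 0.1333]
tool_rot: [0.116, 0.993, -0.001, 0.002]
ft_force: [0.5, -0.1, -1.3]
grip_width: 0.0236
```

```bash
python3 -c "
from m import *
st()"
```

```text
t 20.45 tcp cm [45.1   6.08 13.33] jaw deg 76.65 z [ 0.003 -0.002 -1.   ] F [ 0.5 -0.1 -1.3] w 0.0236 q [ 0.14  0.22 -0.29  1.06 -0.    0.37]
```

Request:
move_arm --series '[[[0,0,-0.5,0,0,0,0],[0,-0.1,-0.6,0,0,0,0],[0,0,-0.4,0,0,0,0],[0,0,0,0,0,0,0],[0,0,0,0,0,0,0]]]'

```text
clock: 20.95
eef_pos: [0.4511, 0.0597, 0.1169]
tool_rot: [0.116, 0.993, -0.001, 0.001]
ft_force: [-0.1, 0.1, -1.4]
grip_width: 0.0239
```

```bash
cat >> m.py <<'E'
def slices():
  p,P=cloud('scene'); f=p.astype(int)
  yl=(f[...,0]>f[...,2]*1.8)&(f[...,1]>f[...,2]*1.5); bl=(f[...,2]>f[...,0]*1.5)&(f[...,2]>60)
  gr=~yl&~bl
  n=np.array([np.cos(np.radians(-13.3)),np.sin(np.radians(-13.3))]); t=np.array([-n[1],n[0]])
  for nm,c in(('Y',yl),('B',bl),('C',gr&near(P,(.443,.061),.07,.033,.05))):
    Q=P[near(P,(.443,.061),.07,.012)&c]*1000
    Q=Q.copy(); xc=(Q[:,:2]-[443,61])@n; yc=(Q[:,:2]-[443,61])@t
    for a in range(20,160,8):
      S=(Q[:,2]>=a)&(Q[:,2]<a+8)
      if S.sum()<8: continue
      k=np.polyfit(yc[S],xc[S],1)
      print(nm,a,S.sum(),'xc',np.percentile(xc[S],[5,50,95]).round(1),'slope deg',np.degrees(np.arctan(k[0])).round(1),'yc',yc[S].min().round(1),yc[S].max().round(1))
  nme='v%03d.png'%(bot.get_obs()['clock']*10); save(nme,p,240,340,110,210,6); print(nme)
E
python3 -c "
from m import *
st(); slices()"
```

```text
t 20.95 tcp cm [45.11  5.97 11.69] jaw deg 76.64 z [ 0.002 -0.002 -1.   ] F [-0.1  0.1 -1.4] w 0.0239 q [ 0.13  0.24 -0.31  1.02 -0.    0.37]
Y 20 28 xc [-11.5  -5.6  -3.7] slope deg -1.2 yc -19.8 27.7
Y 28 52 xc [-9.1 -4.9 -2.4] slope deg 3.1 yc -20.5 27.7
Y 36 67 xc [-16.   -7.7  -2.6] slope deg 3.3 yc -22.5 27.9
Y 44 24 xc [-12.7  -7.5  -5.6] slope deg -0.7 yc -10.3 15.4
Y 52 10 xc [-8.3 -7.5 -4.6] slope deg -0.3 yc -7.9 13.3
B 76 55 xc [18.3 21.2 23. ] slope deg -2.5 yc -22.6 26.4
B 84 54 xc [18.4 21.3 23.8] slope deg -2.7 yc -23.0 26.1
B 92 56 xc [17.6 21.3 23.9] slope deg -2.7 yc -23.5 26.2
B 100 91 xc [ 2.6 14.8 22.7] slope deg -1.1 yc -24.3 25.9
B 108 31 xc [12.9 14.8 16.8] slope deg -3.4 yc -10.1 13.6
B 116 25 xc [12.4 14.6 16.6] slope deg 5.9 yc -11.1 13.7
B 124 35 xc [ 4.9 14.2 16.4] slope deg 0.5 yc -12.0 9.4
C 28 12 xc [28.9 34.6 36.4] slope deg -5.5 yc -17.6 16.6
C 36 57 xc [-25.4  32.8  36.5] slope deg -7.4 yc -16.0 16.5
v210.png
```

Request:
move_arm --series '[[[-0.1,0,-0.5,0,0,-0.4,0],[-0.1,0,-0.6,0,0,-0.4,0],[0,0,-0.6,0,0,-0.2,0],[0,0,-0.3,0,0,0,0],[0,0,0,0,0,0,0]]]'

```text
clock: 21.5
eef_pos: [0.4496, 0.0602, 0.0952]
tool_rot: [0.125, 0.992, -0.001, 0.002]
ft_force: [-0.6, 0.5, -1.2]
grip_width: 0.0239
```

```bash
python3 -c "
from m import *
st(); slices()"
```

```text
t 21.5 tcp cm [44.96  6.02  9.52] jaw deg 75.59 z [ 0.003 -0.002 -1.   ] F [-0.6  0.5 -1.2] w 0.0239 q [ 0.13  0.26 -0.35  0.96 -0.    0.39]
Y 20 31 xc [-11.4  -5.   -2.4] slope deg -1.9 yc -19.6 27.1
Y 28 44 xc [-7.5 -5.  -2.3] slope deg -0.1 yc -20.2 27.3
Y 36 8 xc [-11.6  -6.2  -2. ] slope deg -13.4 yc 7.5 26.9
B 52 35 xc [17.1 19.5 21.5] slope deg 1.1 yc -22.8 25.0
B 60 49 xc [16.9 19.9 21.9] slope deg -0.3 yc -23.1 26.6
B 68 60 xc [18.  20.3 22.5] slope deg -2.3 yc -23.1 25.9
B 76 98 xc [ 2.2 15.1 21.1] slope deg -0.4 yc -23.2 26.0
B 84 27 xc [11.4 13.  15.2] slope deg -1.6 yc -9.8 13.5
B 92 24 xc [10.8 13.  16.3] slope deg -1.0 yc -10.5 10.7
B 100 33 xc [ 4.8 12.3 15. ] slope deg 9.4 yc -11.1 10.7
B 108 9 xc [ 7.3 12.6 15.5] slope deg 0.7 yc -11.2 9.5
C 28 17 xc [30.  34.9 36.2] slope deg -5.5 yc -17.0 17.0
C 36 51 xc [26.9 33.  35.8] slope deg -11.5 yc -17.3 23.1
v215.png
```

Request:
move_arm --series '[[[-0.03,0,-0.4,0,0.1,0,0],[0,0,-0.5,0,0,0,0],[0,0,-0.4,0,0,0,0],[0,0,-0.2,0,0,0,0],[0,0,0,0,0,0,0]]]'

```text
clock: 22.05
eef_pos: [0.4498, 0.0602, 0.0794]
tool_rot: [0.125, 0.992, -0.001, 0.001]
ft_force: [0.4, -0.5, -1.4]
grip_width: 0.0238
```

```bash
python3 -c "
from m import *
st(); slices()"
```

```text
t 22.05 tcp cm [44.98  6.02  7.94] jaw deg 75.58 z [ 0.002 -0.001 -1.   ] F [ 0.4 -0.5 -1.4] w 0.0238 q [ 0.13  0.28 -0.37  0.92 -0.    0.39]
B 36 22 xc [18.1 20.  21.8] slope deg -0.6 yc -21.7 26.2
B 44 55 xc [15.2 19.8 21.7] slope deg -2.5 yc -22.8 26.0
B 52 51 xc [17.1 19.6 22.2] slope deg -0.7 yc -22.8 26.4
B 60 89 xc [ 2.  15.  21.7] slope deg 0.1 yc -23.8 26.0
B 68 32 xc [10.3 13.2 16.1] slope deg -0.1 yc -11.7 13.6
B 76 23 xc [11.  12.9 15.7] slope deg 6.3 yc -12.0 12.9
B 84 27 xc [ 8.1 13.2 15. ] slope deg 3.7 yc -10.9 12.1
B 92 12 xc [ 5.3 10.5 14.9] slope deg 14.0 yc -11.6 10.1
C 28 16 xc [29.4 34.6 37.2] slope deg -7.9 yc -17.5 16.3
C 36 65 xc [16.4 30.8 35.6] slope deg -17.3 yc -16.1 26.3
v221.png
```

Request:
move_arm --series '[[[-0.04,0,-0.25,0,0,0,0],[0,0,-0.25,0,0,0,0],[0,0,-0.25,0,0,0,0],[0,0,-0.2,0,0,0,0],[0,0,0,0,0,0,0]]]'

```text
clock: 22.6
eef_pos: [0.4497, 0.0602, 0.0696]
tool_rot: [0.125, 0.992, -0.0, 0.002]
ft_force: [0.6, -0.2, -0.7]
grip_width: 0.0239
```

```bash
python3 -c "
from m import *
st()"
```

```text
t 22.6 tcp cm [44.97  6.02  6.96] jaw deg 75.58 z [ 0.003 -0.001 -1.   ] F [ 0.6 -0.2 -0.7] w 0.0239 q [ 0.13  0.29 -0.38  0.89 -0.    0.39]
```

Request:
move_arm --series '[[[-0.04,0,-0.25,0,0,0,0],[0,0,-0.25,0,0,0,0],[0,0,-0.25,0,0,0,0],[0,0,-0.2,0,0,0,0],[0,0,0,0,0,0,0]]]'

```text
clock: 23.1
eef_pos: [0.4493, 0.0602, 0.0592]
tool_rot: [0.125, 0.992, -0.0, 0.002]
ft_force: [-0.3, 0.4, -1.2]
grip_width: 0.024
```

```bash
python3 -c "
from m import *
st()"
```

```text
t 23.1 tcp cm [44.93  6.02  5.92] jaw deg 75.58 z [ 0.003 -0.001 -1.   ] F [-0.3  0.4 -1.2] w 0.024 q [ 0.13  0.31 -0.4   0.86 -0.    0.39]
```

Going in without force; last 4 mm to the floor.

Request:
move_arm --series '[[[-0.03,0,-0.15,0,0,0,0],[0,0,-0.15,0,0,0,0],[0,0,-0.12,0,0,0,0],[0,0,-0.1,0,0,0,0],[0,0,-0.05,0,0,0,0]]]'

```text
clock: 23.6
eef_pos: [0.45, 0.0602, 0.0553]
tool_rot: [0.126, 0.992, -0.0, 0.003]
ft_force: [-2.9, 0.4, 2.6]
grip_width: 0.0239
```

```bash
python3 -c "
from m import *
st()"
```

```text
t 23.6 tcp cm [45.    6.02  5.53] jaw deg 75.58 z [ 0.006 -0.001 -1.   ] F [-2.9  0.4  2.6] w 0.0239 q [ 0.13  0.31 -0.4   0.85 -0.    0.39]
```

Request:
move_arm --series '[[[0,0,0,0,0,0,0.5],[0,0,0,0,0,0,0.7],[0,0,0,0,0,0,0.7],[0,0,2,0,0,0,0.8],[0,0,4,0,0,0,1]]]'

```text
clock: 24.1
eef_pos: [0.446, 0.0597, 0.1118]
tool_rot: [0.125, 0.992, -0.002, -0.002]
ft_force: [0.3, -0.2, -0.2]
grip_width: 0.0804
```

Request:
move_arm --series '[[[0.5,1.5,4,0,0,2,1],[2,4.4,1,0,0,3,1],[2,4.4,0,0,0,3,1],[2,4.4,0,0,0,3,1],[2,4.4,0,0,0,3,1]]]'

```text
clock: 24.6
eef_pos: [0.5348, 0.2523, 0.1708]
tool_rot: [0.005, 1.0, -0.001, 0.003]
ft_force: [1.3, -1.2, 0.6]
grip_width: 0.0853
```

```bash
python3 -c "
from m import *
st(); slices()
p,P=cloud('top'); save('w3.png',p,200,270,200,270,6)"
```

```text
t 24.6 tcp cm [53.48 25.23 17.08] jaw deg 89.47 z [ 0.007 -0.001 -1.   ] F [ 1.3 -1.2  0.6] w 0.0853 q [ 0.44  0.45  0.14  1.26 -0.    0.45]
Y 36 22 xc [-19.  -11.1  -6.1] slope deg 0.7 yc -21.9 27.4
Y 60 22 xc [-14.6  -8.7  -5.6] slope deg 4.2 yc -9.7 15.3
Y 68 10 xc [-14.2  -9.   -6.3] slope deg -1.7 yc -7.0 13.8
B 20 10 xc [ 6.6 18.8 20.9] slope deg -39.3 yc 16.3 26.7
B 28 14 xc [ 7.9 20.  21.8] slope deg -5.9 yc -21.2 26.6
B 36 70 xc [ 0.9 13.  21.1] slope deg -0.1 yc -23.7 26.3
B 44 28 xc [11.5 13.5 15.3] slope deg 0.1 yc -10.4 13.7
B 52 22 xc [12.  14.  15.9] slope deg 0.7 yc -8.0 13.9
B 60 37 xc [ 5.2 12.7 15.4] slope deg -3.5 yc -11.1 13.5
B 68 8 xc [ 6.5 10.1 13.3] slope deg 14.1 yc -7.1 12.1
C 28 16 xc [22.7 33.8 36.5] slope deg -11.9 yc -12.9 16.9
C 36 65 xc [-4.3 31.9 35.6] slope deg -21.0 yc -20.1 26.3
C 44 8 xc [28.7 31.1 32.8] slope deg -4.4 yc -13.4 9.6
v246.png
```

View pics/w3.png

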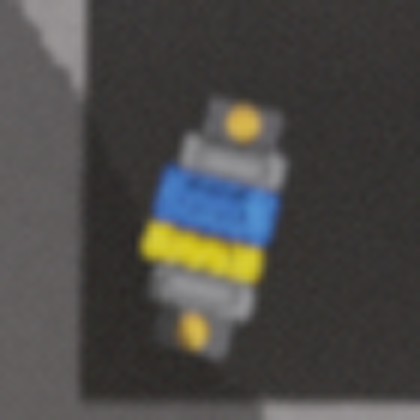

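Request:
move_arm --series '[[[1.2,3.2,-1,0,0,0,1],[1.1,2.9,-2,0,0,0,1],[0.7,1.8,-3,0,0,0,1],[0.3,0.8,-3,0,0,0,1],[0,0,-1,0,0,0,1]]]'

```text
clock: 25.2
eef_pos: [0.5703, 0.3465, 0.0659]
tool_rot: [0.002, 1.0, 0.0, 0.005]
ft_force: [-0.5, -0.9, 0.7]
grip_width: 0.0852
```

```bash
python3 -c "
from m import *
st()"
```

```text
t 25.2 tcp cm [57.03 34.65  6.59] jaw deg 89.72 z [ 0.009  0.001 -1.   ] F [-0.5 -0.9  0.7] w 0.0852 q [ 0.55  0.67  0.23  1.13 -0.    0.55]
```

Request:
move_arm --series '[[[0.1,0.2,-1.5,0,0.2,0,1],[0.1,0.2,-2,0,0.2,0,1],[0,0.1,-1.5,0,0,0,1],[0,0,-0.8,0,0,0,1],[0,0,-0.2,0,0,0,1]]]'

```text
clock: 25.7
eef_pos: [0.5722, 0.3481, 0.0036]
tool_rot: [0.004, 1.0, -0.0, 0.0]
ft_force: [-0.3, -0.5, 0.0]
grip_width: 0.0852
```

```bash
python3 -c "
from m import *
st()
p,P=cloud('scene'); save('r1.png',p,370,450,180,260,6)"
```

```text
t 25.7 tcp cm [57.22 34.81  0.36] jaw deg 89.52 z [ 0.001 -0.001 -1.   ] F [-0.3 -0.5  0. ] w 0.0852 q [ 0.55  0.74  0.19  1.02 -0.    0.56]
```

View pics/r1.png

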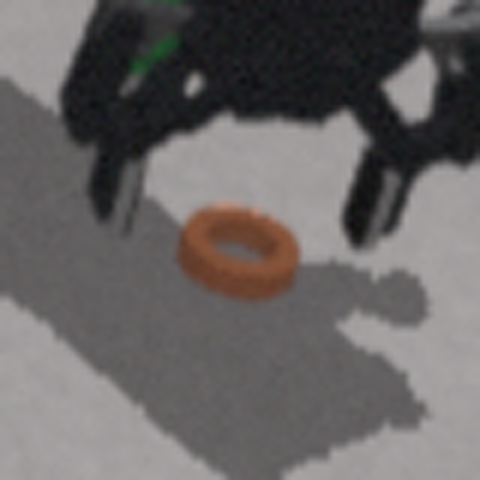

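Request:
move_arm --series '[[[0,0.15,0,0,0,0,1],[0,0.15,0,0,0,0,0.7],[0,0,0,0,0,0,0.3],[0,0,0,0,0,0,0],[0,0,0,0,0,0,0]]]'

```text
clock: 26.25
eef_pos: [0.575, 0.3527, 0.0086]
tool_rot: [0.004, 1.0, 0.002, 0.004]
ft_force: [0.3, -0.3, 0.4]
grip_width: 0.0403
```

Request:
move_arm --series '[[[0,0,0,0,0,0,0],[0,0,0,0,0,0,0],[0,0,1,0,0,0,0],[0,0,2,0,0,0,0],[0,0,2,0,0,0,0]]]'

```text
clock: 26.75
eef_pos: [0.5719, 0.351, 0.0566]
tool_rot: [0.004, 1.0, -0.001, 0.0]
ft_force: [-0.0, 0.0, 0.7]
grip_width: 0.0399
```

```bash
python3 -c "
from m import *
st()
p,P=cloud('scene'); save('r2.png',p,370,450,160,240,6)"
```

```text
t 26.75 tcp cm [57.19 35.1   5.66] jaw deg 89.5 z [ 0.    -0.001 -1.   ] F [-0.   0.   0.7] w 0.0399 q [ 0.55  0.69  0.25  1.13 -0.    0.56]
```

View pics/r2.png

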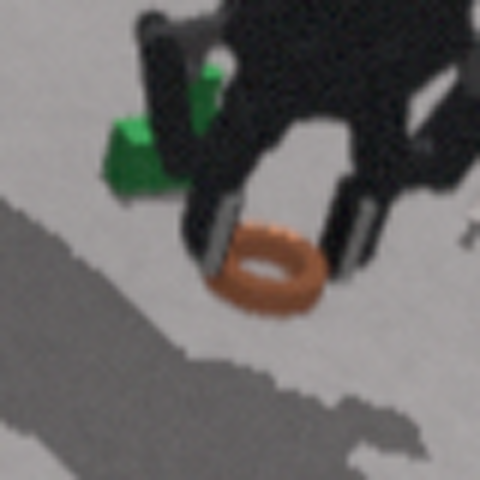

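```bash
python3 -c "
from m import *
for c in ('scene','top'):
  p,P=cloud(c); f=p.astype(int)
  m=near(P,(.572,.351),.05,.01)&(f[...,0]>f[...,2]*1.5)&(f[...,0]>f[...,1]*1.3)
  Q=P[m]*1000
  if len(Q)<9: print(c,len(Q)); continue
  T=Q
  A=np.c_[T[:,:2]-T[:,:2].mean(0),np.ones(len(T))]; k=np.linalg.lstsq(A,T[:,2],rcond=None)[0]
  print(c,len(Q),cv2.minAreaRect(Q[:,:2].astype(np.float32)),'z',np.percentile(Q[:,2],[2,50,98]),'plane',k.round(3))
"
```

```text
scene 210 ((590.943359375, 345.3738708496094), (62.406620025634766, 68.97845458984375), 29.5191593170166) z [ 54.23175447  63.43626162 359.15773022] plane [ 1.432 -0.128 74.855]
top 45 ((555.7449951171875, 343.30157470703125), (38.33069610595703, 18.848953247070312), 72.59918212890625) z [ 59.40082725  66.12567159 194.04230379] plane [-4.931 -1.685 77.237]
```

```bash
python3 -c "
from m import *
st()
for c in ('scene','top'):
  p,P=cloud(c); f=p.astype(int)
  m=near(P,(.572,.351),.05,.03,.09)&(f[...,0]>f[...,2]*1.5)&(f[...,0]>f[...,1]*1.3)
  Q=P[m]*1000
  print(c,len(Q),cv2.minAreaRect(Q[:,:2].astype(np.float32)),'z',np.percentile(Q[:,2],[2,50,98]))
  for a in range(560,600,6):
    S=Q[(Q[:,0]>=a)&(Q[:,0]<a+6)]
    if len(S)>2: print(a,len(S),'zmax',S[:,2].max().round(1),'zmin',S[:,2].min().round(1),'y',S[:,1].min().round(1),S[:,1].max().round(1))
  for a in range(326,376,6):
    S=Q[(Q[:,1]>=a)&(Q[:,1]<a+6)]
    if len(S)>2: print(' y',a,len(S),'zmax',S[:,2].max().round(1),'zmin',S[:,2].min().round(1),'x',S[:,0].min().round(1),S[:,0].max().round(1))
"
```

```text
t 26.9 tcp cm [57.37 35.21  5.83] jaw deg 89.5 z [ 0.005  0.002 -1.   ] F [-0.9  0.5 -0.5] w 0.0398 q [ 0.55  0.69  0.25  1.13 -0.    0.56]
scene 197 ((576.0831909179688, 353.6009826660156), (35.97395324707031, 43.298988342285156), 62.6693115234375) z [51.85731946 60.43078057 63.50392315]
560 37 zmax 63.5 zmin 51.9 y 340.6 366.6
566 18 zmax 64.2 zmin 51.1 y 338.9 371.3
572 12 zmax 64.6 zmin 57.5 y 337.1 372.2
578 20 zmax 63.5 zmin 52.6 y 331.4 371.2
584 30 zmax 69.3 zmin 51.6 y 330.3 368.0
590 53 zmax 63.2 zmin 52.2 y 336.7 365.3
596 5 zmax 60.6 zmin 55.4 y 345.5 353.3
 y 326 4 zmax 69.3 zmin 52.6 x 580.0 587.1
 y 332 22 zmax 62.2 zmin 52.3 x 577.0 591.8
 y 338 24 zmax 62.7 zmin 51.6 x 560.6 594.3
 y 344 34 zmax 62.9 zmin 51.9 x 552.4 596.3
 y 350 31 zmax 63.0 zmin 52.2 x 551.6 596.9
 y 356 31 zmax 63.3 zmin 50.0 x 555.5 594.2
 y 362 39 zmax 63.5 zmin 51.1 x 556.2 591.0
 y 368 12 zmax 64.6 zmin 60.5 x 566.2 581.3
top 38 ((554.5419311523438, 348.61907958984375), (9.672961235046387, 32.534881591796875), 8.787903785705566) z [57.73631919 61.57359013 66.48385372]
560 3 zmax 62.4 zmin 58.5 y 333.0 341.5
 y 332 7 zmax 64.8 zmin 59.3 x 552.0 560.3
 y 338 9 zmax 63.2 zmin 58.5 x 552.3 560.5
 y 344 6 zmax 66.2 zmin 58.3 x 549.9 555.0
 y 350 7 zmax 65.3 zmin 59.1 x 549.3 555.2
 y 356 8 zmax 67.2 zmin 58.7 x 551.8 557.8
```

Request:
move_arm --series '[[[0,0,3,0,0,0,0],[0,-1,4.5,0,0,0,0],[-1,-3.5,2,0,0,0,0],[-1.3,-4.3,0,0,0,0,0],[-1.3,-4.3,0,0,0,0,0]]]'

```text
clock: 27.5
eef_pos: [0.5316, 0.2198, 0.1435]
tool_rot: [-0.0, 1.0, -0.003, -0.005]
ft_force: [-0.5, -1.4, 0.1]
grip_width: 0.0399
```

Request:
move_arm --series '[[[-1.3,-4.3,0,0,0,0,0],[-1.3,-4.3,0,0,0,0,0],[-1.3,-4.3,0,0,0,0,0],[-1.3,-4.3,0,0,0,0,0],[-1,-3.3,0,0,0,0,0]]]'

```text
clock: 28.0
eef_pos: [0.4617, 0.0062, 0.1379]
tool_rot: [-0.001, 1.0, -0.005, -0.009]
ft_force: [0.7, -0.1, -0.5]
grip_width: 0.0395
```

```bash
python3 -c "
from m import *
st()"
```

```text
t 28.0 tcp cm [46.17  0.62 13.79] jaw deg 90.1 z [-0.018 -0.009 -1.   ] F [ 0.7 -0.1 -0.5] w 0.0395 q [ 0.02  0.25 -0.24  1.1  -0.01  0.02]
```

Δ is (-1.5, -7.1) cm.

Request:
move_arm --series '[[[-0.5,-2.2,-0.5,0.2,-0.4,0,0],[-0.4,-2,-0.8,0.2,-0.3,0,0],[-0.3,-1.4,-0.8,0.1,-0.2,0,0],[-0.1,-0.5,-0.8,0,0,0,0],[0,0,0,0,0,0,0]]]'

```text
clock: 28.5
eef_pos: [0.4416, -0.0611, 0.1032]
tool_rot: [0.003, 1.0, 0.0, -0.006]
ft_force: [0.4, 0.0, -0.8]
grip_width: 0.0397
```

```bash
cat >> m.py <<'E'
def ring():
  p,P=cloud('scene'); f=p.astype(int)
  t=bot.get_obs()["eef_pos"]
  m=near(P,t[:2],.05,t[2]-.02,t[2]+.02)&(f[...,0]>f[...,2]*1.5)&(f[...,0]>f[...,1]*1.3)
  Q=P[m]*1000; print(len(Q),'x',np.percentile(Q[:,0],[1,99]).round(1),'y',np.percentile(Q[:,1],[1,99]).round(1),'z',np.percentile(Q[:,2],[2,98]).round(1))
  m=near(P,(.445,-.064),.04,.043,.053)&(f.max(-1)-f.min(-1)<40)&(f.max(-1)>110)
  Q=P[m]*1000; print('piston',len(Q),'x',np.percentile(Q[:,0],[1,99]).round(1),'y',np.percentile(Q[:,1],[1,99]).round(1),'z',np.percentile(Q[:,2],[2,98]).round(1))
  n='r%03d.png'%(bot.get_obs()['clock']*10); save(n,p,170,270,120,220,6); print(n)
E
python3 -c "
from m import *
st(); ring()"; ls pics | tail -3
```

```text
t 28.5 tcp cm [44.16 -6.11 10.32] jaw deg 89.6 z [-0.012  0.    -1.   ] F [ 0.4  0.  -0.8] w 0.0397 q [-0.14  0.25 -0.34  0.99 -0.   -0.13]
165 x [424.8 463.2] y [-81.5 -41.9] z [ 94.4 108.5]
piston 15 x [430.5 458.4] y [-86.4 -51.3] z [48.7 50.9]
r285.png
y1.png
y2.png
y3.png
```

Request:
move_arm --series '[[[0.15,-0.12,-0.8,0,-0.3,0,0],[0.15,-0.12,-1,0,-0.3,0,0],[0.1,-0.1,-0.9,0,-0.1,0,0],[0,0,-0.6,0,0,0,0],[0,0,0,0,0,0,0]]]'

```text
clock: 29.05
eef_pos: [0.4481, -0.0612, 0.0685]
tool_rot: [0.0, 1.0, 0.0, 0.002]
ft_force: [0.8, 0.0, 0.1]
grip_width: 0.0397
```

```bash
python3 -c "
from m import *
st(); ring()"
```

```text
t 29.05 tcp cm [44.81 -6.12  6.85] jaw deg 89.97 z [ 0.003  0.001 -1.   ] F [0.8 0.  0.1] w 0.0397 q [-0.14  0.29 -0.39  0.89  0.   -0.14]
165 x [430.7 470.9] y [-81.6 -42.5] z [59.6 74.2]
piston 6 x [442.4 460. ] y [-86.5 -51.1] z [48.5 50.2]
r291.png
```

View pics/r291.png

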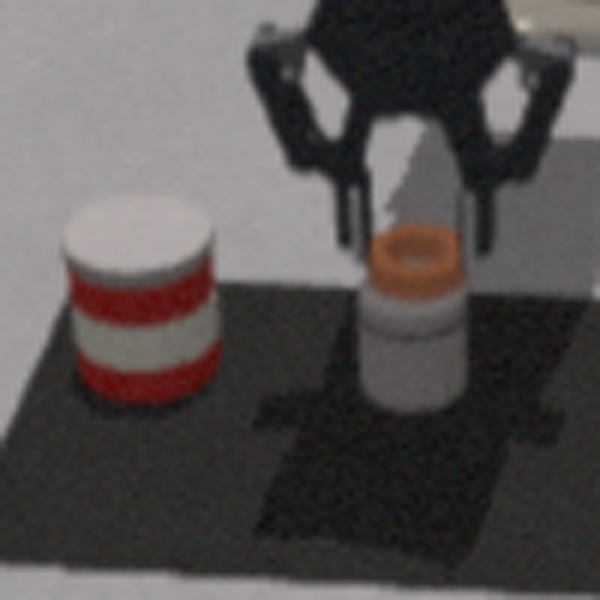

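Request:
move_arm --series '[[[-0.15,-0.15,-0.2,0,0,0,0],[-0.1,-0.15,-0.2,0,0,0,0],[0,-0.05,-0.2,0,0,0,0],[0,0,-0.1,0,0,0,0],[0,0,0,0,0,0,0]]]'

```text
clock: 29.6
eef_pos: [0.4466, -0.065, 0.0624]
tool_rot: [0.0, 1.0, 0.0, 0.003]
ft_force: [0.3, 0.2, 0.6]
grip_width: 0.0401
```

```bash
python3 -c "
from m import *
st(); ring()"
```

```text
t 29.6 tcp cm [44.66 -6.5   6.24] jaw deg 89.98 z [ 0.006  0.    -1.   ] F [0.3 0.2 0.6] w 0.0401 q [-0.15  0.3  -0.4   0.87  0.   -0.15]
157 x [426.  469.4] y [-85.3 -45.3] z [54.9 67.6]
piston 3 x [430.9 431.1] y [-69.4 -64.1] z [49.7 50.1]
r296.png
```

Centred within a millimetre; last few mm down until contact.

Request:
move_arm --series '[[[0,0,-0.15,0,0.1,0,0],[0,0,-0.15,0,0.1,0,0],[0,0,-0.12,0,0,0,0],[0,0,-0.1,0,0,0,0],[0,0,0,0,0,0,0]]]'

```text
clock: 30.15
eef_pos: [0.4474, -0.0651, 0.0606]
tool_rot: [0.0, 1.0, 0.0, 0.002]
ft_force: [0.6, 0.5, -0.5]
grip_width: 0.0401
```

```bash
python3 -c "
from m import *
st(); ring()"
```

```text
t 30.15 tcp cm [44.74 -6.51  6.06] jaw deg 89.97 z [ 0.005  0.    -1.   ] F [ 0.6  0.5 -0.5] w 0.0401 q [-0.15  0.3  -0.4   0.86  0.   -0.14]
164 x [428.  469.7] y [-85.2 -44.8] z [49.9 66.6]Traceback (most recent call last):
  File "<string>", line 3, in <module>
    st(); ring()
          ~~~~^^
  File "m.py", line 37, in ring
    Q=P[m]*1000; print('piston',len(Q),'x',np.percentile(Q[:,0],[1,99]).round(1),'y',np.percentile(Q[:,1],[1,99]).round(1),'z',np.percentile(Q[:,2],[2,98]).round(1))
                                           ~~~~~~~~~~~~~^^^^^^^^^^^^^^^
    return _quantile_unchecked(
        a, q, axis, out, overwrite_input, method, keepdims, weights)
    return _ureduce(a,
                    func=_quantile_ureduce_func,
    ...<5 lines>...
                    overwrite_input=overwrite_input,
                    method=method)
    r = func(a, **kwargs)
    result = _quantile(arr,
                       quantiles=q,
    ...<2 lines>...
                       out=out,
                       weights=wgt)
    slices_having_nans = np.isnan(arr[-1, ...])
                                  ~~~^^^^^^^^^
IndexError: index -1 is out of bounds for axis 0 with size 0
```

Request:
move_arm --series '[[[-0.05,0,-0.12,0,0,0,0],[0,0,-0.12,0,0,0,0],[0,0,-0.12,0,0,0,0],[0,0,-0.1,0,0,0,0],[0,0,-0.1,0,0,0,0]]]'

```text
clock: 30.7
eef_pos: [0.4479, -0.0651, 0.0602]
tool_rot: [0.0, 1.0, 0.0, 0.004]
ft_force: [-4.0, -0.3, 10.8]
grip_width: 0.0398
```

```bash
python3 -c "
from m import *
st()"
```

```text
t 30.7 tcp cm [44.79 -6.51  6.02] jaw deg 89.98 z [ 0.009  0.    -1.   ] F [-4.  -0.3 10.8] w 0.0398 q [-0.15  0.3  -0.4   0.86  0.   -0.15]
```

Contact. Release and rise, then towards the bolt.

Request:
move_arm --series '[[[0,0,0.05,0,0,0,0.6],[0,0,0,0,0,0,0.9],[0,0,0,0,0,0,1],[0,0,2,0,0,0,1],[0,0,4,0,0,0,1]]]'

```text
clock: 31.2
eef_pos: [0.4431, -0.0643, 0.1162]
tool_rot: [0.0, 1.0, 0.001, -0.002]
ft_force: [-0.2, 0.5, -0.8]
grip_width: 0.0854
```

Request:
move_arm --series '[[[2,-0.5,4,0,0,0,1],[4.2,-2,0,0,0,0,1],[4.2,-2.4,0,0,0,0,1],[4.2,-2.4,0,0,0,0,1],[3,-2,0,0,0,0,1]]]'

```text
clock: 31.7
eef_pos: [0.6234, -0.158, 0.1632]
tool_rot: [-0.002, 1.0, 0.001, 0.001]
ft_force: [0.7, -0.5, 0.5]
grip_width: 0.0854
```

```bash
python3 -c "
from m import *
st()
for c in('scene','top'):
  p,P=cloud(c); f=p.astype(int)
  for n,m in (('ring',near(P,(.447,-.065),.04,.056,.08)),('piston',near(P,(.447,-.065),.04,.02,.053)),('bolt',near(P,(.678,-.192),.014,.035,.06)),('tin',near(P,(.44,-.185),.05,.062,.08))):
    Q=P[m]*1000; R=cv2.minAreaRect(Q[:,:2].astype(np.float32)) if len(Q)>3 else 0
    print(c,n,len(Q),'x',np.percentile(Q[:,0],[1,99]).round(1),'y',np.percentile(Q[:,1],[1,99]).round(1),'z',np.percentile(Q[:,2],[2,50,98]).round(1),np.round(R[0],1))
  if c=='scene': save('s9.png',p,150,250,130,250,5)
  else: save('t9.png',p,200,360,140,280,4)
"
```

```text
t 31.7 tcp cm [ 62.34 -15.8   16.32] jaw deg 90.26 z [ 0.002  0.002 -1.   ] F [ 0.7 -0.5  0.5] w 0.0854 q [-0.25  0.56  0.3   1.31  0.   -0.25]
scene ring 135 x [427.8 470.2] y [-84.9 -45.5] z [56.3 62.8 65.1] [448.5 -65.7]
scene piston 200 x [435.9 470.2] y [-88.  -41.3] z [20.8 38.8 52.2] [452.5 -64.1]
scene bolt 62 x [671.7 686.7] y [-198.9 -185.7] z [35.4 47.  52.2] [ 679.  -192.1]
scene tin 266 x [410.4 474.1] y [-216.1 -160.5] z [62.5 69.4 71.4] [ 442.9 -191.2]
top ring 157 x [424.6 465.2] y [-87.2 -46.3] z [56.6 65.8 71.3] [445.  -65.8]
top piston 91 x [417.2 455.6] y [-86.3 -42. ] z [36.5 50.8 52.9] [437.  -63.8]Traceback (most recent call last):
  File "<string>", line 8, in <module>
    print(c,n,len(Q),'x',np.percentile(Q[:,0],[1,99]).round(1),'y',np.percentile(Q[:,1],[1,99]).round(1),'z',np.percentile(Q[:,2],[2,50,98]).round(1),np.round(R[0],1))
                         ~~~~~~~~~~~~~^^^^^^^^^^^^^^^
    return _quantile_unchecked(
        a, q, axis, out, overwrite_input, method, keepdims, weights)
    return _ureduce(a,
                    func=_quantile_ureduce_func,
    ...<5 lines>...
                    overwrite_input=overwrite_input,
                    method=method)
    r = func(a, **kwargs)
    result = _quantile(arr,
                       quantiles=q,
    ...<2 lines>...
                       out=out,
                       weights=wgt)
    slices_having_nans = np.isnan(arr[-1, ...])
                                  ~~~^^^^^^^^^
IndexError: index -1 is out of bounds for axis 0 with size 0
```

View pics/s9.png

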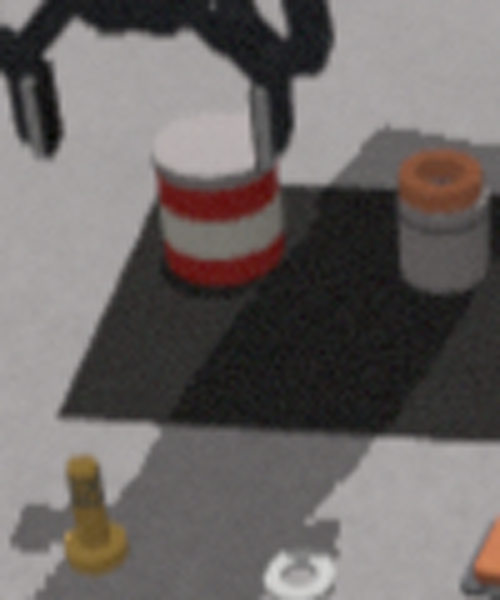

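Request:
move_arm --series '[[[2,-1.3,-2,0,0,0,1],[1.6,-1,-2.5,0,0,0,1],[0.9,-0.6,-2.5,0,0,0,1],[0.3,-0.2,-1.5,0,0,0,1],[0,0,0,0,0,0,1]]]'

```text
clock: 32.3
eef_pos: [0.6711, -0.19, 0.0703]
tool_rot: [-0.001, 1.0, 0.002, -0.002]
ft_force: [-0.4, -0.1, -0.1]
grip_width: 0.0856
```

```bash
python3 -c "
from m import *
st()"
```

```text
t 32.3 tcp cm [ 67.11 -19.     7.03] jaw deg 90.13 z [-0.004  0.004 -1.   ] F [-0.4 -0.1 -0.1] w 0.0856 q [-0.28  0.73  0.37  1.21  0.   -0.28]
```

Request:
move_arm --series '[[[0.2,-0.1,-1,-0.1,0,0,1],[0.2,-0.1,-1.3,0,0,0,1],[0,0,-1.3,0,0,0,1],[0,0,-0.8,0,0,0,1],[0,0,0,0,0,0,1]]]'

```text
clock: 32.8
eef_pos: [0.675, -0.1906, 0.0265]
tool_rot: [-0.002, 1.0, 0.001, -0.001]
ft_force: [-0.3, 0.6, -0.1]
grip_width: 0.0852
```

```bash
python3 -c "
from m import *
st()
p,P=cloud('scene'); save('b1.png',p,130,220,180,260,6)"
```

```text
t 32.8 tcp cm [ 67.5  -19.06   2.65] jaw deg 90.21 z [-0.001  0.001 -1.   ] F [-0.3  0.6 -0.1] w 0.0852 q [-0.28  0.78  0.33  1.13  0.   -0.28]
```

View pics/b1.png

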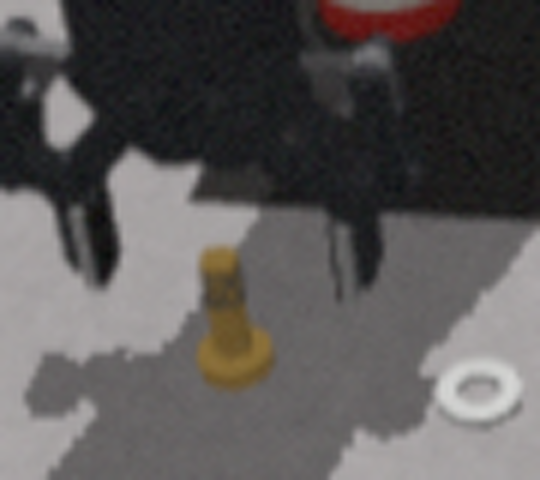

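Request:
move_arm --series '[[[0.03,-0.08,-0.15,0,0,0,1],[0,0,0,0,0,0,0.6],[0,0,0,0,0,0,0.3],[0,0,0,0,0,0,0.1],[0,0,0,0,0,0,0]]]'

```text
clock: 33.35
eef_pos: [0.6772, -0.192, 0.0281]
tool_rot: [-0.002, 1.0, -0.0, 0.002]
ft_force: [0.2, 0.2, 0.2]
grip_width: 0.0282
```

Request:
move_arm --series '[[[0,0,0,0,0,0,0],[0,0,0,0,0,0,0],[0,0,0,0,0,0,0],[0,0,0,0,0,0,0],[0,0,0,0,0,0,0]]]'

```text
clock: 33.85
eef_pos: [0.6774, -0.1922, 0.0285]
tool_rot: [-0.002, 1.0, -0.0, 0.002]
ft_force: [-0.2, -0.4, 0.5]
grip_width: 0.0119
```

```bash
python3 -c "
from m import *
st()
p,P=cloud('scene'); save('b2.png',p,130,220,180,260,6)"
```

```text
t 33.85 tcp cm [ 67.74 -19.22   2.85] jaw deg 90.2 z [ 0.005 -0.    -1.   ] F [-0.2 -0.4  0.5] w 0.0119 q [-0.28  0.77  0.33  1.13  0.   -0.28]
```

View pics/b2.png

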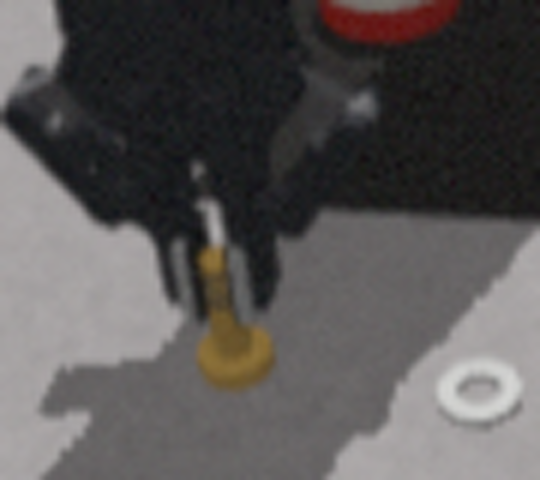

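Request:
move_arm --series '[[[0,0,1.5,0,0,0,0],[0,0,2.5,0,0,0,0],[-2.5,0.1,1,0,0,0,0],[-4,0.2,0,0,0,0,0],[-3.5,0.2,0,0,0,0,0]]]'

```text
clock: 34.4
eef_pos: [0.5794, -0.1869, 0.0823]
tool_rot: [-0.003, 1.0, -0.001, 0.005]
ft_force: [-0.2, -1.5, -0.2]
grip_width: 0.0118
```

```bash
python3 -c "
from m import *
st()"
```

```text
t 34.4 tcp cm [ 57.94 -18.69   8.23] jaw deg 90.34 z [ 0.01  -0.002 -1.   ] F [-0.2 -1.5 -0.2] w 0.0118 q [-0.31  0.54  0.06  1.08  0.   -0.32]
```

Request:
move_arm --series '[[[-2.5,0.1,-0.5,0,0.2,0,0],[-1.8,0.1,-1,0,0.2,0,0],[-1,0,-1,0,0,0,0],[-0.4,0,-0.8,0,0,0,0],[0,0,0,0,0,0,0]]]'

```text
clock: 34.9
eef_pos: [0.5174, -0.185, 0.0552]
tool_rot: [-0.002, 1.0, -0.002, 0.003]
ft_force: [0.6, -0.5, -1.0]
grip_width: 0.0123
```

```bash
python3 -c "
from m import *
st()
p,P=cloud('scene'); save('b3.png',p,150,250,150,230,6)"
```

```text
t 34.9 tcp cm [ 51.74 -18.5    5.52] jaw deg 90.25 z [ 0.007 -0.003 -1.   ] F [ 0.6 -0.5 -1. ] w 0.0123 q [-0.34  0.47 -0.15  0.94 -0.   -0.35]
```

View pics/b3.png

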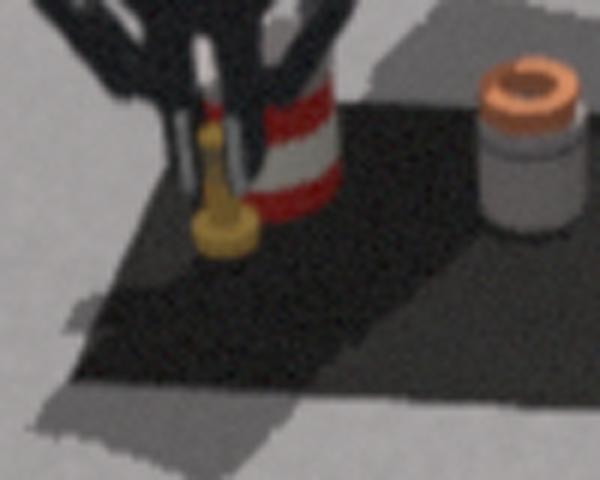

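Bolt upright in the grip behind the tin. Lower 2.5 cm.

Request:
move_arm --series '[[[0,0,-0.6,0,0.2,0,0],[0,0,-0.7,0,0.1,0,0],[0,0,-0.5,0,0,0,0],[0,0,-0.2,0,0,0,0],[0,0,0,0,0,0,0]]]'

```text
clock: 35.45
eef_pos: [0.5222, -0.1857, 0.0351]
tool_rot: [-0.003, 1.0, -0.003, 0.003]
ft_force: [-0.3, -0.4, -1.4]
grip_width: 0.0116
```

```bash
python3 -c "
from m import *
st()"
```

```text
t 35.45 tcp cm [ 52.22 -18.57   3.51] jaw deg 90.33 z [ 0.006 -0.005 -1.   ] F [-0.3 -0.4 -1.4] w 0.0116 q [-0.34  0.5  -0.16  0.9  -0.   -0.35]
```

Request:
move_arm --series '[[[-0.1,0,-0.15,0.2,0.2,0,0],[-0.1,0,-0.15,0.1,0.1,0,0],[0,0,-0.12,0,0,0,0],[0,0,-0.1,0,0,0,0],[0,0,-0.08,0,0,0,0]]]'

```text
clock: 35.95
eef_pos: [0.5204, -0.1857, 0.0304]
tool_rot: [-0.003, 1.0, 0.0, 0.001]
ft_force: [-2.3, 1.5, 4.6]
grip_width: 0.0118
```

```bash
python3 -c "
from m import *
st()"
```

```text
t 35.95 tcp cm [ 52.04 -18.57   3.04] jaw deg 90.33 z [ 0.001  0.001 -1.   ] F [-2.3  1.5  4.6] w 0.0118 q [-0.34  0.51 -0.16  0.9   0.   -0.35]
```

Request:
move_arm --series '[[[0,0,0,0,0,0,0.3],[0,0,0,0,0,0,0.5],[0,0,0,0,0,0,0.6],[0,0,0.5,0,0,0,0.6],[0,0,2,0,0,0,0.6]]]'

```text
clock: 36.45
eef_pos: [0.5188, -0.1853, 0.0542]
tool_rot: [-0.003, 1.0, 0.001, -0.001]
ft_force: [0.4, -0.2, 0.4]
grip_width: 0.0511
```

Request:
move_arm --series '[[[0,0,4,0,0,0,0.6],[0,0,5,0,0,0,0.6],[0,-2,4,0,0,0,0.6],[0,-4.5,1,0,0,0,0.6],[0,-4.5,0,0,0,0,0.6]]]'

```text
clock: 36.95
eef_pos: [0.5189, -0.2926, 0.2042]
tool_rot: [-0.008, 1.0, 0.0, 0.0]
ft_force: [1.3, -0.8, 0.0]
grip_width: 0.0511
```

Request:
move_arm --series '[[[0,-4.5,0,0,0,0,0.6],[0,-3,0,0,0,0,0.6],[0,-1,0,0,0,0,0.6],[0,0,0,0,0,0,0.6],[0,0,0,0,0,0,0.6]]]'

```text
clock: 37.45
eef_pos: [0.5184, -0.3857, 0.2069]
tool_rot: [-0.005, 1.0, -0.001, 0.003]
ft_force: [0.4, -0.3, -0.7]
grip_width: 0.0513
```

```bash
python3 -c "
from m import *
st()
for c in('scene','top'):
  p,P=cloud(c); f=p.astype(int)
  for n,m in (('ring',near(P,(.447,-.065),.04,.056,.08)),('pist',near(P,(.447,-.065),.04,.015,.053)),('bolt',near(P,(.518,-.186),.02,.032,.06)),('bolthead',near(P,(.518,-.186),.025,.006,.02)),('tin',near(P,(.44,-.185),.05,.062,.08)),('green',near(P,(.435,.354),.045,.02,.07))):
    Q=P[m]*1000
    if len(Q)<4: print(c,n,len(Q)); continue
    R=cv2.minAreaRect(Q[:,:2].astype(np.float32))
    print(c,n,len(Q),'x',np.percentile(Q[:,0],[1,99]).round(1),'y',np.percentile(Q[:,1],[1,99]).round(1),'z',np.percentile(Q[:,2],[2,50,98]).round(1),np.round(R[0],1))
  if c=='scene': save('s10.png',p,150,340,110,250,4)
  else: save('t10.png',p,200,360,160,280,4)
"
```

```text
t 37.45 tcp cm [ 51.84 -38.57  20.69] jaw deg 90.6 z [ 0.005 -0.003 -1.   ] F [ 0.4 -0.3 -0.7] w 0.0513 q [-0.64  0.54  0.39  1.41  0.   -0.65]
scene ring 135 x [428.3 470.1] y [-84.7 -45.5] z [56.4 62.5 65.5] [448.  -65.7]
scene pist 235 x [434.  470.7] y [-88.2 -41.3] z [16.3 35.7 52.4] [451.2 -63. ]
scene bolt 54 x [516.1 530.2] y [-192.8 -178.6] z [32.2 45.9 53.3] [ 523.1 -185.9]
scene bolthead 59 x [512.  535.1] y [-197.7 -172.6] z [ 6.5  9.1 19.1] [ 523.6 -184.7]
scene tin 308 x [411.8 474.3] y [-216.1 -154. ] z [62.7 69.4 71.4] [ 442.6 -185.5]
scene green 214 x [426.8 451.5] y [328.8 379.2] z [20.9 31.3 56.6] [437.8 354.5]
top ring 163 x [423.7 465.2] y [-87.1 -44.3] z [56.7 65.5 69.9] [443.2 -66.4]
top pist 88 x [417.2 455.7] y [-84.  -42.2] z [35.3 50.3 52.7] [438.4 -62. ]
top bolt 30 x [511.2 524.1] y [-192.6 -179.6] z [38.9 54.1 57.8] [ 517.7 -185.9]
top bolthead 60 x [498.3 533.8] y [-208.1 -163.7] z [ 6.2 10.3 14.6] [ 514.2 -185. ]
top tin 536 x [407.8 468.4] y [-216.3 -155. ] z [66.7 71.7 76.9] [ 436.9 -186. ]
top green 156 x [419.2 446.7] y [328.6 378.2] z [22.3 31.  60.7] [432.9 353.9]
```

View pics/s10.png

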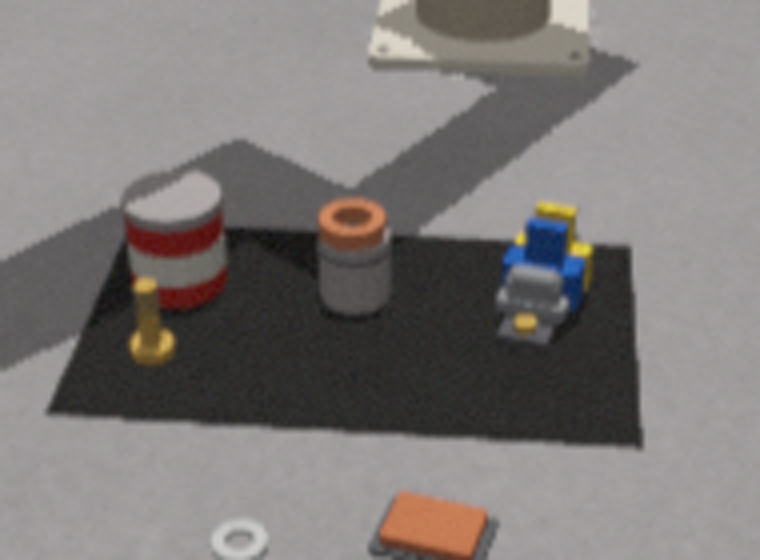

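View pics/t10.png

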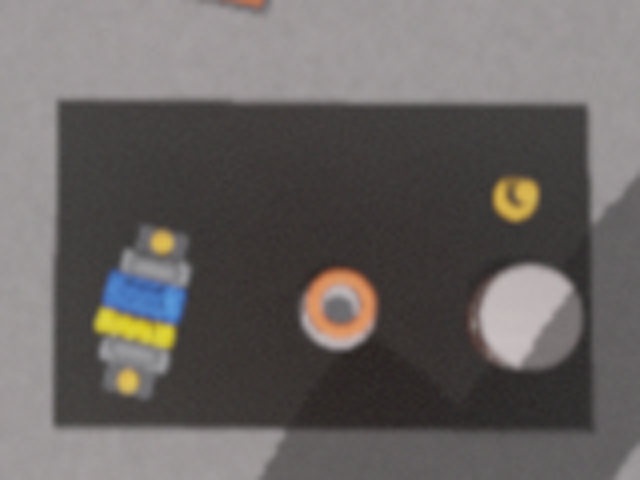

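```bash
python3 -c "
from workcell import bot
print(bot.job_done())"
```

```text
the job is handed in; nothing more can be done
None
```

The caliper rebuild is set out on the mat and I handed the job in at about 37.5 s. No verdict came back, so everything below is from my own final camera checks.

| Item | Target | Final check |
|---|---|---|
| Yellow and blue packers | upright on the carrier's floor, within 10 mm along the gap | upright side by side, about 3 mm and 1.5 mm off centre along the gap; they went in without forcing, and the highest wrist force I read was about 11 N |
| Piston | 92–143 mm from carrier and tin | about 121–125 mm from each |
| Guide ring | flat, within 9 mm of the piston's centre | flat, about 1–2 mm off centre |
| Bolt | 52–105 mm behind the tin, 22 mm sideways | about 80 mm behind, under 2 mm sideways, standing on its head |
| Tin and green packer | left where they were | same readings as at the start, within about 1 mm |

- **Camera disagreement:** the two cameras disagree by about 5–6 mm in x. I corrected for this using the piston's position when I let go of it, and compared objects within one camera where I could.
- **Wrist force:** it was only read at the end of each move, so brief peaks between readings were not seen.
- **Ring in the grip:** the grip width on the ring read about 2 mm narrower than I expected. The ring still settled level on the piston.

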